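Close the chamber's bayonet port

TASK

Close the slanted port of the steel chamber with the port plug that fits it, the slimmer of the two: push it into the port against the spring with its lugs in the two slots, then turn it clockwise (looking into the port) all the way to its stop so that it locks, and let go. Leave the wider plug and the other things on the bench where they are.

Things in the scene. Friction and masses are not known exactly. Their poses are not given: they have to be found in the camera images.
- plug_mid (a point): The slimmer of two port plugs of one form: loose, standing upright on its nose, 62 mm tall, about 0.25 kg. This point is on its axis half-way up, 31 mm above the nose's flat end. z: along the axis from nose to grip (up at the start). x: along the grip bar and the lugs (a half turn about z gives the same plug). Grip: an upright black bar, 38 mm along x, 12 mm thick along y, 26 to 62 mm above the nose.
- plug: The same plug; origin at the centre of its nose's flat end, axes as plug_mid. From the nose up: round steel shank 28 mm in diameter, 21 mm long, its first 4 mm tapered (22 mm at the end); two opposite lugs to +x and -x, 8 mm wide, 40 mm over both tips, 8 to 13 mm above the nose; collar 43 mm in diameter, 21 to 26 mm above the nose; then the bar.
- wide_plug_mid (a point): The wider plug, loose, of the same form and height, but with a 42 mm shank, 56 mm over the lugs, a 60 mm collar and a 50 mm long bar; it does not fit the port. This point is on its axis half-way up (31 mm). To be left alone. The two plugs may stand in either place.
- chamber: The fixed steel chamber: a level cylinder 140 mm long along y, 108 mm over its end flanges, on a 125 x 135 mm base plate, top about 125 mm above the worktop. Origin: centre of the base plate's underside. On its robot side (-x) a round steel boss, 60 mm in diameter, holds the port, whose axis leans 30 degrees from vertical toward -x.
- port_mouth (a point): Centre of the port's round mouth, on the boss's rim, about 132 mm above the worktop. z: out of the port along its axis, 30 degrees from vertical. x: along the two entry slots (one to +x, one to -x; a half turn about z gives the same port). The hole is 31 mm in diameter, each slot 12 mm wide and reaching 22.5 mm from the axis. The slotted plate is 5 mm thick, with a hollow below it.
- port: The port's bayonet, same frame as port_mouth. With x along the port's x the plug goes in until its collar meets the rim (plug_mid 10 mm outside the mouth). Its lugs are past the slotted plate when plug_mid is at most 13 mm outside. Then it turns freely, clockwise only as seen from outside (negative about z), 75 degrees to a fixed stop, where the grip bar lies level.
- port_locked (a point): Same point and z as port_mouth, but its x is the locked direction, 75 degrees clockwise from the slots seen from outside (level, along the chamber's length): the plug's x (bar and lugs) lies along it, either way round, when the plug stands at its stop. A small black dot on the rim marks each end of this direction, a black line each slot.
- follower (a joint): Travel of the sprung white disc inside the port, 0 (out) to 0.0095 m (pressed in). The plug's nose meets it 12 mm inside the mouth; it pushes back with 2 to 4.5 N. A plug let go at the stop rises 0 to 3 mm until its lugs bear under the slotted plate, and stays; let go unturned, it is pushed back out by 6 to 9 mm and may drop out.
- timer_mid (a point): A small white bench timer, 64 x 64 x 20 mm, loose bystander; this point is its centre.
- reagent_mid (a point): A closed reagent bottle, 48 mm in diameter, 90 mm tall, loose bystander; this point is its centre.
- hex_keys_mid (a point): A hex key set in its holder, 30 x 100 x 20 mm, lying flat, loose bystander; this point is its centre.
Not all that is in view belongs to the job. What is shaped like the plug but blue or yellow is not meant.

How it is judged:
By the outcome, as a careful person would: the job done as asked, in the order asked, and still so for the second after the job is handed in, with the robot touching nothing.
It also fails if it takes over 45 s, if anything falls off the work surface, if the arm or the gripper's body presses on something with over 40 N, if the wrist force passes 120 N, or if a joint passes its speed limit or range.

ROBOT

A 6-joint arm with a two-finger parallel gripper is mounted at the origin on a cart in front of the work surface, level with it; the furniture and walls round the work are solid. World frame = base frame: x ahead of the robot, y to its left, z up, the work surface at z = 0. Lengths are in m, angles in rad, forces in N, time in s.
With the tool pointing down it reaches from about 0.375 to 0.925 m from the base axis. Payload 5.7 kg.
Tool frame: the origin (TCP) lies between the finger pads; the fingertips stand 14 mm ahead of it and the grasp point (between the pads) lies 5 mm behind it; z points along the fingers, y is the direction in which the jaws open and shut (so a half turn about z gives the same grasp; the last joint's range is limited). The gripper opens to 85 mm and grips with 20 to 120 N. Pads are 22 mm wide; open, the fingers measure 114 mm over their backs; the gripper's body (76 mm by 85 mm) begins 54 mm behind the grasp point. The pads swing forward as they close: fully open they stand 13 mm farther back than shut.
Start: joints at [-1.26, 0.359, 1.51, -0, 1.272, -0.115], TCP at [0.248, -0.546, 0.245] pointing down, gripper open.
Joint ranges: [-2.97, 2.97], [-1.01, 2.36], [0.21, 2.38], [-0.96, 4.11], [0.2, 2.71], [-2.98, 2.98]. Speed limits (rad/s): [2.39, 2.39, 3.14, 3.14, 3.14, 3.14].

INTERFACE

Orientations are given as a 3x3 rotation matrix whose columns are the frame's x, y, z axes.
In Python, from station import env gives the robot as it stands.
- The arm moves only by the tool move_arm, never from a script. Its argument "steps" is a list of rows, each a list of 7 numbers: the shift along the tool's x, y, z in m, then the turn, a rotation vector about the tool's x, y, z in degrees, then the closure, from -1 (fully open) to 1 (shut), so that 0 is half open. A call has 1 to 5 rows; each row shifts and turns the commanded pose from where the row before left it, along the tool's axes as they then stand; what a row does not reach is not made up. A row lasts 1/8 s, in which the tool goes at most 62.5 mm and 10.7 degrees, less where a joint would pass 70% of its speed; a pose out of reach is approached as far as the arm can. A call is refused whole if a number of a shift passes 0.0625 or a number of a turn 10.7, either way. A call with a gripper value outside its range is refused whole. The fingers move at their own pace and stop on an object; the grip force is fixed at half the most. Time passes only in rows, so rows that do not move let the fingers close. It gives the time, the measured TCP pose, the force and the opening at its end, in the units of the state.
- env.get_state(): the state, without advancing time (a new reading comes with each control period).
- env.grab_frame(name): name is "scene" or "top" or "wrist"; returns a dict with "img" (480x640x3 uint8, red, green, blue), "range_z" (480x640 float32, m along the optical axis (not along the pixel's ray), 0 where there is no reading), "intrinsics" (3x3 intrinsics, pixels), "dist_coeffs" ([k1, k2, p1, p2, k3] as OpenCV has them; the pictures are not rectified), "rvec" (rotation vector, rad) and "tvec" (3), from world to camera coordinates, as OpenCV has them; the wrist camera has in their place "mount" (4x4, takes a point from camera to tool coordinates, whose origin is the TCP and whose axes are the flange's). Camera axes: x right, y down, z forward; pixel columns grow to the right and rows downward; lengths in m; the calibration is good to about 2 mm. A picture is of the moment at which its call begins: read the wrist's pose just before it.
- env.finish_job(): hands the job in, once; it reports no verdict.
The state is a dict: "time_s": time; "joint_pos": joint angles; "joint_vel": joint speeds; "joint_efforts": joint torques, N m; "tcp_pos": TCP position; "ee_rot": TCP orientation; "force": force on the tool from outside, world axes, zero at the start; "ft_torque": the same for the moment, N m; "width": finger opening in m.
Only numpy, scipy, OpenCV 4.12 (cv2) and the standard library are available. Lean on these libraries where they do the work, as an engineer would, in place of code of your own. Each camera call takes 0.05 s, during which the arm holds its last target.

## Working session

There is one attempt and no reset: what is moved stays moved. The work goes in short steps, Python scripts to look and compute and a tool call to move; the robot and the scene stay as the last step left them, time stands still between calls to the robot, and variables do not carry over. Pictures are saved under pics/ and viewed, and the job is handed in when it is done.

Besides the shell and the picture viewer there is one more tool, called after "Call:" in YAML: its name, and indented under it one key for each argument. move_arm: Moves the arm, as the interface text tells. Its arguments: {"type":"object","properties":{"steps":{"type":"array","items":{"type":"array","items":{"type":"number"}}}},"required":["steps"]}

```bash
ls; mkdir -p pics
cat > h.py <<'E'
import numpy as np, cv2
from station import env
def grab(n):
    s=env.get_state(); f=env.grab_frame(n)
    K=np.array(f["intrinsics"],float); d=np.array(f["dist_coeffs"],float)
    if n=="wrist":
        M=np.array(f["mount"]); T=np.eye(4);T[:3,:3]=s["ee_rot"];T[:3,3]=s["tcp_pos"]
        W=T@M
    else:
        R,_=cv2.Rodrigues(np.array(f["rvec"],float)); W=np.eye(4); W[:3,:3]=R.T; W[:3,3]=-R.T@np.array(f["tvec"],float).ravel()
    f.update(K=K,d=d,W=W,s=s); return f
def save(f,name):
    cv2.imwrite(name,cv2.cvtColor(f["img"],cv2.COLOR_RGB2BGR))
def rays(f,uv):
    p=cv2.undistortPoints(np.array(uv,float).reshape(-1,1,2),f["K"],f["d"]).reshape(-1,2)
    return np.c_[p,np.ones(len(p))]
def onplane(f,uv,z):
    r=rays(f,uv)@f["W"][:3,:3].T; c=f["W"][:3,3]
    return c+r*((z-c[2])/r[:,2])[:,None]
def cloud(f,mask=None):
    m=f["range_z"]>0
    if mask is not None: m&=mask
    v,u=np.nonzero(m); r=rays(f,np.c_[u,v])*f["range_z"][v,u][:,None]
    return np.c_[u,v], r@f["W"][:3,:3].T+f["W"][:3,3]
def proj(f,P):
    R=f["W"][:3,:3].T; t=-R@f["W"][:3,3]
    return cv2.projectPoints(np.array(P,float).reshape(-1,1,3),cv2.Rodrigues(R)[0],t,f["K"],f["d"])[0].reshape(-1,2)
def crop(f,u0,v0,u1,v1,s,name):
    im=f["img"][v0:v1,u0:u1]; im=cv2.resize(im,None,fx=s,fy=s,interpolation=cv2.INTER_CUBIC)
    cv2.imwrite(name,cv2.cvtColor(im,cv2.COLOR_RGB2BGR))
E
python3 - <<'E'
from h import *
print(env.get_state())
for n in("scene","top","wrist"):
    f=grab(n); save(f,f"pics/{n}0.png"); print(n,f["W"].round(3).tolist(),f["K"].round(1).tolist())
E
```

```text
pics
{'time_s': 0.0, 'joint_pos': array([-1.26008824e+00,  3.59513458e-01,  1.51143153e+00, -1.71768479e-05,
        1.27247133e+00, -1.15094858e-01]), 'joint_vel': array([-0.00111969, -0.0010432 ,  0.00186888,  0.00067793,  0.00018639,
        0.0013917 ]), 'joint_efforts': array([-8.07454762e-04, -5.27627277e+01, -2.78621668e+01, -2.10984085e-04,
        1.31434275e-02, -6.59989993e-06]), 'tcp_pos': array([ 0.24762372, -0.54581212,  0.24444885]), 'ee_rot': array([[ 9.10705331e-01,  4.13056257e-01, -5.73187795e-04],
       [ 4.13056609e-01, -9.10703706e-01,  1.73132785e-03],
       [ 1.93131552e-04, -1.81348851e-03, -9.99998337e-01]]), 'force': array([-0.58652878, -0.32770292, -0.51373227]), 'ft_torque': array([-0.03255053,  0.01151818, -0.0563778 ]), 'width': 0.08510214338175312}
scene [[-0.865, -0.244, 0.439, -0.003], [-0.502, 0.42, -0.756, 0.935], [-0.0, -0.874, -0.486, 0.749], [0.0, 0.0, 0.0, 1.0]] [[611.1, 0.0, 302.7], [0.0, 611.1, 237.6], [0.0, 0.0, 1.0]]
top [[0.074, -0.955, 0.286, 0.278], [-0.997, -0.07, 0.024, -0.059], [-0.003, -0.287, -0.958, 1.116], [0.0, 0.0, 0.0, 1.0]] [[505.3, 0.0, 318.7], [0.0, 505.3, 245.9], [0.0, 0.0, 1.0]]
wrist [[0.413, -0.879, -0.237, 0.308], [-0.911, -0.399, -0.106, -0.518], [-0.001, 0.259, -0.966, 0.371], [0.0, 0.0, 0.0, 1.0]] [[342.1, 0.0, 317.3], [0.0, 342.1, 236.1], [0.0, 0.0, 1.0]]
```

View pics/scene0.png

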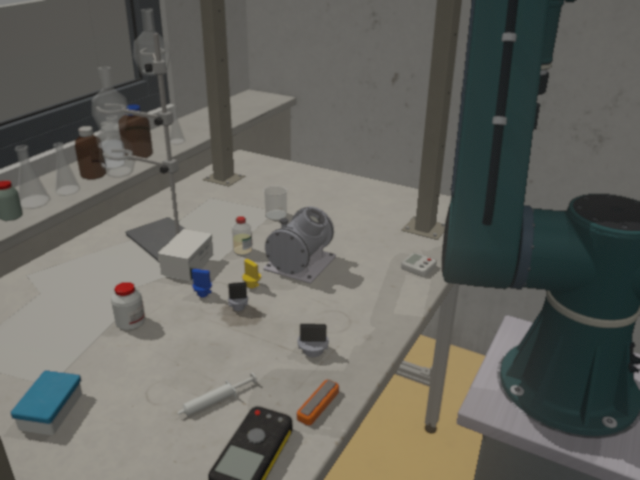

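View pics/top0.png

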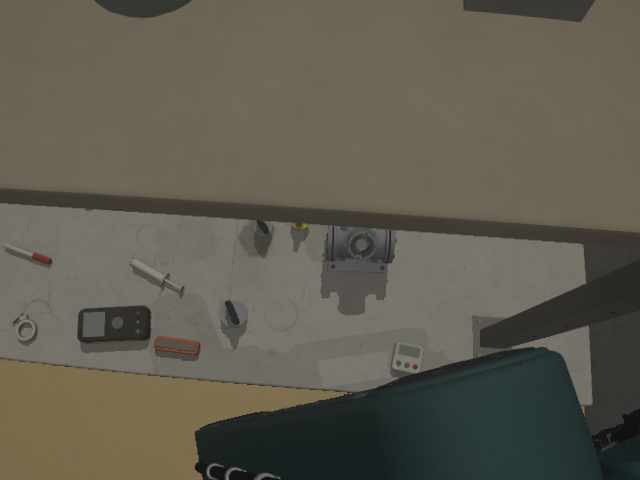

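View pics/wrist0.png

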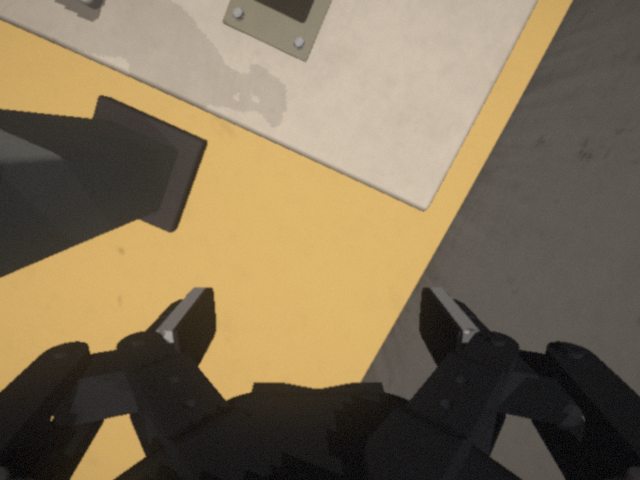

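Run:
```python
from h import *
f=grab("scene"); g=grab("top")
crop(f,180,190,360,370,4,"pics/scene_c.png")
crop(g,210,200,410,340,4,"pics/top_c.png")
for (n,ff,pts) in (("s",f,[(237,295),(313,332),(312,346),(250,270),(201,280),(317,215),(300,240),(418,262),(242,235),(187,253),(427,232),(222,180),(128,310)]),("t",g,[(263,230),(234,313),(300,225),(362,242),(300,100),(300,205),(500,230),(500,330),(480,345),(407,357),(600,265)])):
    uv,P=cloud(ff); idx={tuple(a):i for i,a in enumerate(uv)}
    for p in pts: print(n,p,P[idx[p]].round(3) if p in idx else None)
```

```text
s (237, 295) [0.636 0.105 0.037]
s (313, 332) [0.432 0.149 0.051]
s (312, 346) [0.428 0.16  0.027]
s (250, 270) [0.66  0.022 0.045]
s (201, 280) [0.729 0.104 0.042]
s (317, 215) [ 0.588 -0.147  0.122]
s (300, 240) [ 0.58  -0.056  0.104]
s (418, 262) [ 0.371 -0.236  0.017]
s (242, 235) [ 0.755 -0.085  0.054]
s (187, 253) [0.809 0.051 0.058]
s (427, 232) [ 0.407 -0.397  0.01 ]
s (222, 180) [ 1.054 -0.401  0.01 ]
s (128, 310) [0.776 0.27  0.051]
t (263, 230) [0.623 0.094 0.051]
t (234, 313) [0.433 0.135 0.058]
t (300, 225) [0.648 0.015 0.03 ]
t (362, 242) [ 0.589 -0.122  0.122]
t (300, 100) [ 0.434 -0.036  0.872]
t (300, 205) [ 0.372 -0.041  0.872]
t (500, 230) [ 0.369 -0.149  0.862]
t (500, 330) [ 0.424 -0.399  0.14 ]
t (480, 345) [ 0.408 -0.401  0.005]
t (407, 357) [ 0.371 -0.238  0.018]
t (600, 265) [ 0.814 -1.081 -0.675]
```

View pics/scene_c.png

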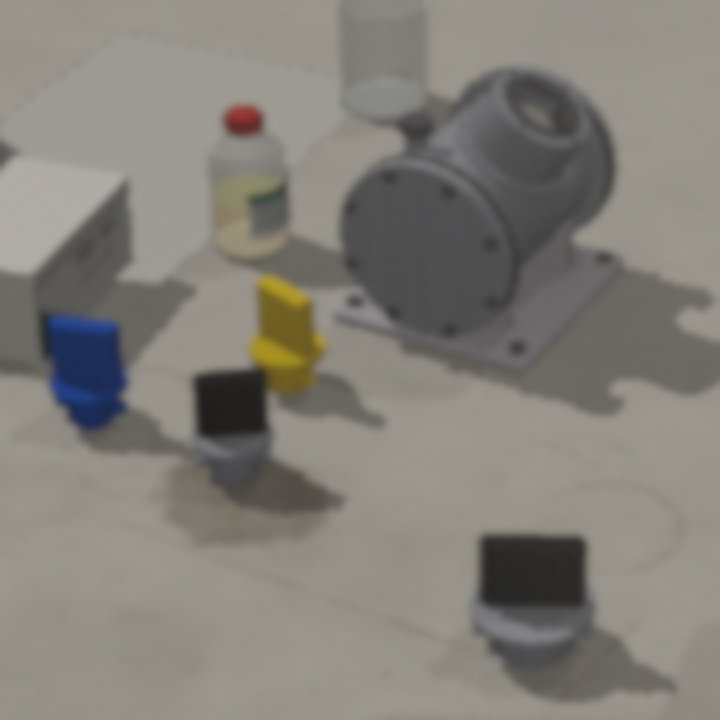

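View pics/top_c.png

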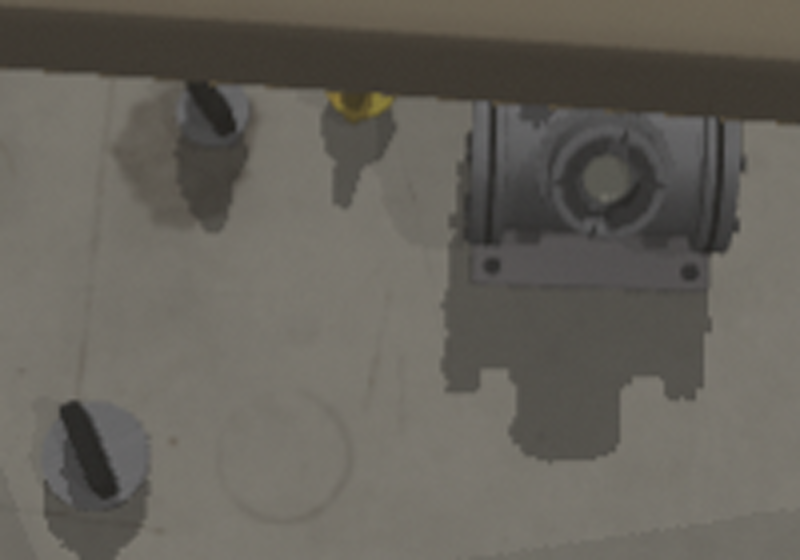

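```bash
cat >> h.py <<'E'
from scipy.spatial.transform import Rotation as Ro
def plan(p,R,p1,R1,n):
    """rows from (p,R) to (p1,R1), straight line, n rows"""
    p=np.array(p);p1=np.array(p1)
    w=Ro.from_matrix(R.T@R1).as_rotvec()/n
    for i in range(n):
        Ri=R@Ro.from_rotvec(w*i).as_matrix()
        print([round(float(x),4) for x in Ri.T@((p1-p)/n)]+[round(float(x),1) for x in np.degrees(w)])
E
python3 - <<'E'
from h import *
g=grab("top"); uv,P=cloud(g)
m=(P[:,2]>0.7); print("high",P[m].min(0),P[m].max(0))
q=(P[:,2]>0.3)&(P[:,2]<0.95)
for lo,hi in((180,240),):
  for u in (50,150,250,350,450,550,620):
    s=(uv[:,0]==u)&q&(uv[:,1]>150)&(uv[:,1]<260); print(u,P[s][::6].round(3).tolist()[-6:])
arm=(uv[:,1]>340)&(uv[:,0]>200)&(uv[:,0]<580); A=P[arm&(P[:,2]>0.1)]; print("arm",A.min(0),A.max(0))
f=grab("scene");uv,P=cloud(f)
post=(uv[:,0]>425)&(uv[:,0]<455)&(uv[:,1]<225)&(P[:,0]<0.6); 
print("post",np.percentile(P[post],[2,50,98],axis=0))
arm=(uv[:,0]>470)&(P[:,2]>0.1)&(P[:,0]<0.35); print("arm",P[arm].min(0),P[arm].max(0))
# start state sweep plan
s=env.get_state(); p=s["tcp_pos"];R=s["ee_rot"]
a0=np.arctan2(p[1],p[0]); print(np.degrees(a0))
u=np.array([np.cos(a0),np.sin(a0),0])
p1=u*0.42+[0,0,0.26]
plan(p,R,p1,R,4)
# sweep
n=9;d=(np.radians(-12)-a0)/n; Rc=R;pc=p1
for i in range(n):
    a=a0+d*(i+1); pn=np.array([.42*np.cos(a),.42*np.sin(a),.26+.005*(i+1)])
    print((Rc.T@(pn-pc)).round(4)); Rc=Rc@Ro.from_rotvec([0,0,np.radians(-10.6)]).as_matrix(); pc=pn
E
```

```text
high [ 0.21143892 -0.31898477  0.70001584] [0.53256354 0.16652732 0.89594767]
50 [[0.379, 0.096, 0.874], [0.376, 0.096, 0.872], [0.373, 0.095, 0.872], [0.371, 0.096, 0.869], [0.37, 0.1, 0.862], [0.37, 0.105, 0.852]]
150 [[0.38, 0.039, 0.873], [0.376, 0.039, 0.873], [0.373, 0.038, 0.873], [0.37, 0.039, 0.87], [0.37, 0.041, 0.862], [0.37, 0.044, 0.853]]
250 [[0.379, -0.015, 0.873], [0.376, -0.015, 0.872], [0.373, -0.015, 0.871], [0.37, -0.015, 0.87], [0.37, -0.014, 0.861], [0.37, -0.012, 0.849]]
350 [[0.38, -0.067, 0.874], [0.377, -0.067, 0.872], [0.373, -0.067, 0.873], [0.37, -0.067, 0.872], [0.37, -0.068, 0.864], [0.37, -0.068, 0.854]]
450 [[0.381, -0.119, 0.872], [0.378, -0.119, 0.872], [0.373, -0.119, 0.874], [0.371, -0.119, 0.871], [0.37, -0.12, 0.867], [0.369, -0.122, 0.859]]
550 [[0.381, -0.172, 0.873], [0.378, -0.173, 0.872], [0.375, -0.173, 0.871], [0.371, -0.172, 0.872], [0.37, -0.175, 0.866], [0.37, -0.178, 0.858]]
620 [[0.382, -0.212, 0.872], [0.378, -0.212, 0.872], [0.375, -0.211, 0.872], [0.372, -0.212, 0.871], [0.369, -0.213, 0.868], [0.369, -0.218, 0.86]]
arm [ 0.13828437 -0.45596096  0.10064406] [0.40646239 0.12315647 0.89594767]
post [[ 0.22399556 -1.08676713 -0.15411295]
 [ 0.41648321 -0.40319349  0.30423005]
 [ 0.58343099  0.09108927  0.55266755]]
arm [-0.08337982 -1.09840614  0.10000985] [0.30671306 0.13188781 0.62796499]
-65.60120321547856
[-0.0, -0.045, -0.0037, 0.0, 0.0, 0.0]
[-0.0, -0.045, -0.0037, 0.0, 0.0, 0.0]
[-0.0, -0.045, -0.0037, 0.0, 0.0, 0.0]
[-0.0, -0.045, -0.0037, 0.0, 0.0, 0.0]
[ 0.0436 -0.0023 -0.005 ]
[ 0.0436  0.0013 -0.005 ]
[ 0.0434  0.0048 -0.005 ]
[ 0.0428  0.0083 -0.005 ]
[ 0.042   0.0117 -0.005 ]
[ 0.0409  0.0151 -0.005 ]
[ 0.0396  0.0184 -0.005 ]
[ 0.038   0.0215 -0.005 ]
[ 0.0361  0.0245 -0.005 ]
```

Call:
move_arm:
  steps:
    - [0,-0.045,-0.004,0,0,0,0]
    - [0,-0.045,-0.004,0,0,0,0]
    - [0,-0.045,-0.004,0,0,0,0]
    - [0,-0.045,-0.004,0,0,0,0]
    - [0.0436,-0.0023,-0.005,0,0,-10.6,0]

```text
time_s: 0.98
tcp_pos: [0.2097, -0.36, 0.2661]
ee_rot: [[0.819, 0.573, -0.002], [0.573, -0.819, 0.001], [-0.0, -0.002, -1.0]]
force: [1.5, -1.1, 0.5]
width: 0.043
```

Call:
move_arm:
  steps:
    - [0.0436,0.0013,-0.005,0,0,-10.6,0]
    - [0.0434,0.0048,-0.005,0,0,-10.6,0]
    - [0.0428,0.0083,-0.005,0,0,-10.6,0]
    - [0.042,0.0117,-0.005,0,0,-10.6,0]
    - [0.0409,0.0151,-0.005,0,0,-10.6,0]

```text
time_s: 1.6
tcp_pos: [0.3651, -0.2082, 0.2917]
ee_rot: [[0.029, 1.0, 0.001], [1.0, -0.029, -0.0], [-0.0, 0.001, -1.0]]
force: [0.5, -1.5, 0.2]
width: 0.0423
```

Run:
```python
from h import *
s=env.get_state(); print(s["time_s"],s["tcp_pos"],s["joint_pos"].round(3),s["ee_rot"].round(3).tolist(),s["force"],s["width"])
f=grab("top");save(f,"pics/top1.png")
f=grab("scene");save(f,"pics/scene1.png")
f=grab("wrist");save(f,"pics/wrist1.png")
```

```text
1.6 [ 0.36513927 -0.20820798  0.29165277] [-0.683  0.046  1.802  0.     1.293 -0.654] [[0.029, 1.0, 0.001], [1.0, -0.029, -0.0], [-0.0, 0.001, -1.0]] [ 0.53436678 -1.45128516  0.16379869] 0.04233879811595815
```

Run:
```python
from h import *
s=env.get_state()
a=np.radians(165); R1=np.c_[[np.cos(a),np.sin(a),0],[np.sin(a),-np.cos(a),0],[0,0,-1]]
plan(s["tcp_pos"],s["ee_rot"],[.52,-.03,.33],R1,8)
```

```text
[0.0228, 0.0187, -0.0048, 0.0, 0.0, -9.6]
[0.0194, 0.0222, -0.0048, 0.0, 0.0, -9.6]
[0.0154, 0.0251, -0.0048, 0.0, 0.0, -9.6]
[0.011, 0.0274, -0.0048, 0.0, 0.0, -9.6]
[0.0063, 0.0288, -0.0048, 0.0, 0.0, -9.6]
[0.0014, 0.0295, -0.0048, 0.0, 0.0, -9.6]
[-0.0035, 0.0293, -0.0048, 0.0, 0.0, -9.6]
[-0.0084, 0.0283, -0.0048, 0.0, 0.0, -9.6]
```

View pics/top1.png

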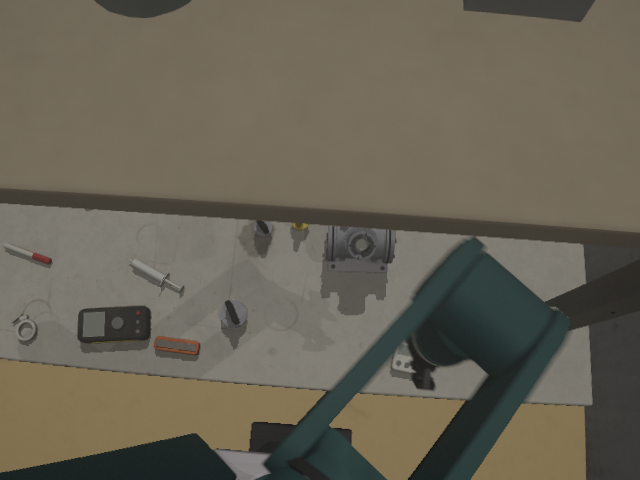

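View pics/scene1.png

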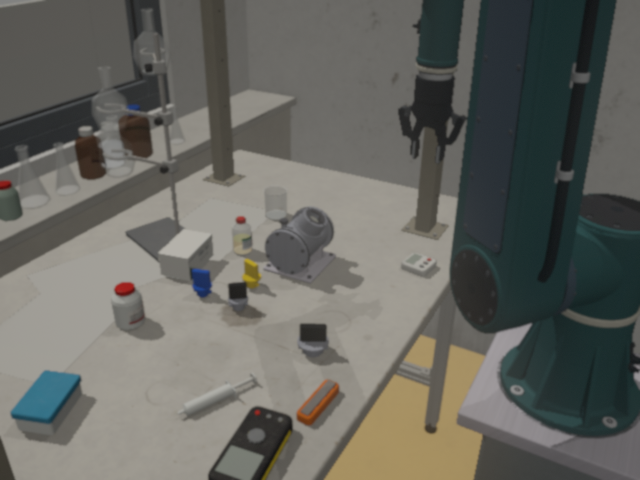

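Run:
```python
from h import *
g=grab("top"); uv,P=cloud(g)
for p in [(480,245),(440,290),(380,350),(320,440),(300,470),(550,320),(500,400),(520,300),(470,300),(430,370)]:
    i=np.where((uv==p).all(1))[0]
    print(p,P[i].round(3))
```

```text
(480, 245) [[ 0.419 -0.194  0.679]]
(440, 290) [[ 0.369 -0.152  0.705]]
(380, 350) [[ 0.315 -0.102  0.725]]
(320, 440) [[ 0.247 -0.061  0.736]]
(300, 470) [[ 0.227 -0.049  0.752]]
(550, 320) [[ 0.353 -0.252  0.689]]
(500, 400) [[ 0.283 -0.198  0.715]]
(520, 300) [[ 0.369 -0.227  0.688]]
(470, 300) [[ 0.366 -0.182  0.69 ]]
(430, 370) [[ 0.323 -0.211  0.39 ]]
```

Call:
move_arm:
  steps:
    - [0.0228,0.0187,-0.0048,0,0,-9.6,0]
    - [0.0194,0.0222,-0.0048,0,0,-9.6,0]
    - [0.0154,0.0251,-0.0048,0,0,-9.6,0]
    - [0.011,0.0274,-0.0048,0,0,-9.6,0]
    - [0.0063,0.0288,-0.0048,0,0,-9.6,0]

```text
time_s: 2.42
tcp_pos: [0.4617, -0.0993, 0.3153]
ee_rot: [[-0.721, 0.693, -0.0], [0.693, 0.721, -0.0], [-0.0, -0.001, -1.0]]
force: [-0.8, -0.1, 0.3]
width: 0.0429
```

Call:
move_arm:
  steps:
    - [0.0014,0.0295,-0.0048,0,0,-9.6,0]
    - [-0.0035,0.0293,-0.0048,0,0,-9.6,0]
    - [-0.0084,0.0283,-0.0048,0,0,-9.6,0]
    - [0,0,0,0,0,0,0]

```text
time_s: 2.92
tcp_pos: [0.5209, -0.0324, 0.3297]
ee_rot: [[-0.965, 0.263, 0.001], [0.263, 0.965, -0.0], [-0.001, -0.0, -1.0]]
force: [0.2, -0.4, 0.5]
width: 0.0427
```

Run:
```python
from h import *
s=env.get_state(); print(s["time_s"],s["tcp_pos"],s["joint_pos"].round(3),s["ee_rot"].round(3).tolist(),s["force"],s["width"])
f=grab("wrist");save(f,"pics/wrist2.png")
np.savez("w2.npz",**{k:f[k] for k in("img","range_z","K","d","W")})
uv=proj(f,[[.625,.095,.05],[.585,-.13,.13]]);print(uv)
```

```text
2.925 [ 0.52091398 -0.03236528  0.32967777] [-0.194  0.176  1.555 -0.     1.41  -1.499] [[-0.965, 0.263, 0.001], [0.263, 0.965, -0.0], [-0.001, -0.0, -1.0]] [ 0.21436424 -0.36142977  0.50820939] 0.04274633735059705
[[436.56227307 253.71902256]
 [242.20626261 296.27889539]]
```

View pics/wrist2.png

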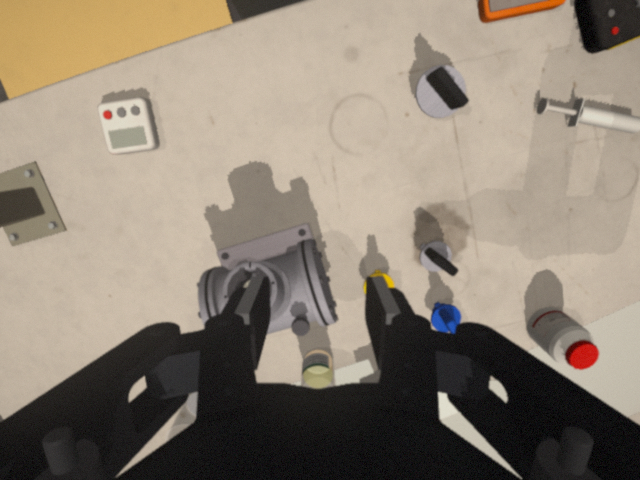

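Run:
```python
from h import *
f=grab("wrist"); f2=grab("scene")
crop(f,405,215,475,285,8,"pics/w2c.png")
img=f["img"].astype(int); g=img.max(2)
def top(u0,v0,u1,v1):
    m=np.zeros(g.shape,np.uint8); m[v0:v1,u0:u1]=(g[v0:v1,u0:u1]<55)
    n,l,st,c=cv2.connectedComponentsWithStats(m); i=1+np.argmax(st[1:,4]); 
    cnt,_=cv2.findContours((l==i).astype(np.uint8),0,2); r=cv2.minAreaRect(max(cnt,key=len)); print("area",st[i,4],r); return r,(l==i)
for b in ((410,235,470,285),(420,60,475,115)):
    r,m=top(*b); box=cv2.boxPoints(r); P=onplane(f,box,0.062); print(P.round(4).tolist(), onplane(f,[r[0]],.062))
    uv,C=cloud(f,m); print("depth z",np.percentile(C[:,2],[5,50,95]))
uv,C=cloud(f)
for nm,c in (("slim",(.625,.095)),("wide",(.433,.14))):
    k=(np.hypot(C[:,0]-c[0],C[:,1]-c[1])<.06)
    col=k&(C[:,2]>.018)&(C[:,2]<.034); print(nm,"collar", C[col].min(0),C[col].max(0)); t=k&(C[:,2]>.052)&(C[:,2]<.075); print(C[t].mean(0),t.sum(), C[t].min(0),C[t].max(0))
uv,C=cloud(f2)
for nm,c in (("slim",(.625,.095)),("wide",(.433,.14))):
    k=(np.hypot(C[:,0]-c[0],C[:,1]-c[1])<.05)&(C[:,2]>.05); print("scene",C[k].mean(0),C[k].min(0),C[k].max(0))
```

```text
area 290 ((441.770263671875, 261.62164306640625), (36.38551330566406, 8.951067924499512), 35.53767776489258)
[[0.616, 0.0761, 0.062], [0.6086, 0.084, 0.062], [0.6453, 0.1145, 0.062], [0.6531, 0.1067, 0.062]] [[0.6305499  0.09516878 0.062     ]]
depth z [0.03577522 0.05926535 0.06095198]
area 785 ((447.67578125, 89.49256896972656), (44.11555862426758, 18.85641098022461), 50.710594177246094)
[[0.421, 0.1164, 0.062], [0.4133, 0.134, 0.062], [0.4552, 0.1573, 0.062], [0.4634, 0.1395, 0.062]] [[0.43797733 0.1366784  0.062     ]]
depth z [0.03524533 0.0583943  0.06110277]
slim collar [0.61770153 0.07811789 0.02003098] [0.65941989 0.1211857  0.03394337]
[0.63737752 0.09957387 0.05914732] 292 [0.62258539 0.08484166 0.052014  ] [0.65533568 0.11550964 0.06188792]
wide collar [0.4070747  0.1139085  0.01904482] [0.46661726 0.17244178 0.03392376]
[0.43664413 0.14175064 0.05902674] 608 [0.41370414 0.12724686 0.05207765] [0.46012985 0.15819057 0.06225855]
scene [0.63597988 0.10318629 0.05832755] [0.62029018 0.08821153 0.05025475] [0.65330723 0.1177638  0.06493233]
scene [0.43471382 0.1466769  0.05849699] [0.41217637 0.12911937 0.05001775] [0.45860858 0.16131029 0.06514795]
```

View pics/w2c.png

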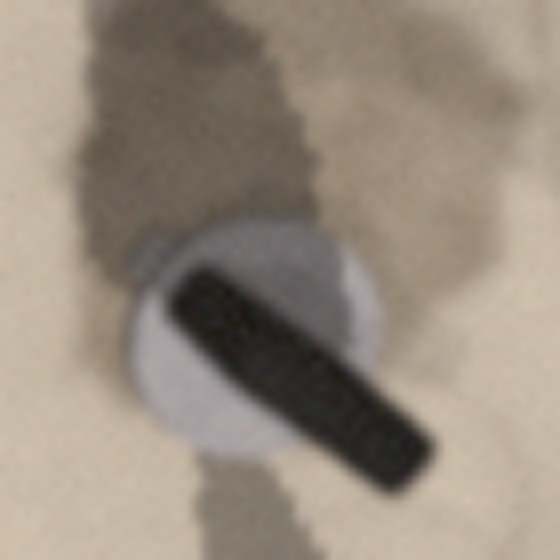

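Run:
```python
from h import *
f=grab("wrist"); uv,C=cloud(f)
def ana(uv,C):
    k=(np.hypot(C[:,0]-.6375,C[:,1]-.0995)<.035)&(C[:,2]>.056)
    xy=C[k][:,:2].astype(np.float32); r=cv2.minAreaRect(xy); m=xy.mean(0); w,v=np.linalg.eigh(np.cov((xy-m).T)); print(r,m,np.degrees(np.arctan2(v[1,1],v[0,1])),C[k][:,2].max())
    k=(np.hypot(C[:,0]-.6375,C[:,1]-.0995)<.035)&(C[:,2]>.02)&(C[:,2]<.032); print(cv2.minEnclosingCircle(C[k][:,:2].astype(np.float32)))
ana(uv,C)
h=f["img"].astype(int)
y=(h[...,0]-h[...,2]>60)&(h[...,1]-h[...,2]>40); y[:230]=0;y[330:]=0;y[:,:350]=0;y[:,420:]=0
u,Y=cloud(f,y); print("yellow",Y.min(0),Y.max(0))
g=grab("scene");h=g["img"].astype(int); y=(h[...,0]-h[...,2]>60)&(h[...,1]-h[...,2]>40);y[:250]=0;y[300:]=0;y[:,:230]=0;y[:,270:]=0
u,Y=cloud(g,y); print("yellow",np.percentile(Y,[2,98],axis=0))
ana(*cloud(g))
```

```text
((0.6382992267608643, 0.10024815797805786), (0.038438763469457626, 0.012072750367224216), 39.31069564819336) [0.63778156 0.09989177] -139.56485495642244 0.06201668116062892
((0.638085126876831, 0.10010946542024612), 0.021896127611398697)
yellow [ 0.51620325 -0.00348448 -0.00260158] [0.6634292  0.03817283 0.33099143]
yellow [[0.64227667 0.00609403 0.00649256]
 [0.67873142 0.03669985 0.06405251]]
((0.6376699805259705, 0.10091102123260498), (0.03693229705095291, 0.014997796155512333), 42.99293899536133) [0.6370806 0.1023974] -138.76570340282908 0.0650718052964192
((0.6365041136741638, 0.10323604941368103), 0.021504083648324013)
```

Run:
```python
from h import *
s=env.get_state()
a=np.radians(220.3); R1=np.c_[[np.cos(a),np.sin(a),0],[np.sin(a),-np.cos(a),0],[0,0,-1]]
plan(s["tcp_pos"],s["ee_rot"],[.638,.100,.13],R1,6)
```

```text
[-0.0133, 0.0267, 0.0332, -0.0, -0.0, -9.3]
[-0.0174, 0.0242, 0.0332, -0.0, -0.0, -9.3]
[-0.021, 0.021, 0.0332, -0.0, -0.0, -9.3]
[-0.0242, 0.0174, 0.0332, -0.0, -0.0, -9.3]
[-0.0266, 0.0133, 0.0332, -0.0, -0.0, -9.3]
[-0.0284, 0.0088, 0.0332, -0.0, -0.0, -9.3]
```

Call:
move_arm:
  steps:
    - [-0.0133,0.0267,0.0332,0,0,-9.3,0.3]
    - [-0.0174,0.0242,0.0332,0,0,-9.3,0.3]
    - [-0.021,0.021,0.0332,0,0,-9.3,0.3]
    - [-0.0242,0.0174,0.0332,0,0,-9.3,0.3]
    - [-0.0266,0.0133,0.0332,0,0,-9.3,0.3]

```text
time_s: 3.8
tcp_pos: [0.619, 0.0792, 0.1627]
ee_rot: [[-0.853, -0.522, 0.0], [-0.522, 0.853, -0.0], [0.0, -0.0, -1.0]]
force: [0.7, -0.9, 0.3]
width: 0.0299
```

Call:
move_arm:
  steps:
    - [-0.0284,0.0088,0.0332,0,0,-9.3,0.3]
    - [0,0,0,0,0,0,0.3]

```text
time_s: 4.05
tcp_pos: [0.6371, 0.102, 0.1274]
ee_rot: [[-0.759, -0.651, -0.005], [-0.651, 0.759, -0.0], [0.004, 0.003, -1.0]]
force: [-0.1, -0.5, 0.4]
width: 0.0299
```

Run:
```python
from h import *
f=grab("wrist");s=f["s"];print(s["time_s"],s["tcp_pos"],s["joint_pos"].round(3),s["ee_rot"].round(3).tolist(),s["width"]);save(f,"pics/wrist3.png")
uv,C=cloud(f)
k=(np.hypot(C[:,0]-.638,C[:,1]-.1)<.035)&(C[:,2]>.056)&(C[:,2]<.07)
xy=C[k][:,:2].astype(np.float32); r=cv2.minAreaRect(xy); print(k.sum(),r,xy.mean(0),C[k][:,2].max())
```

```text
4.05 [0.63711887 0.1020233  0.12743936] [ 0.052  0.541  1.523  0.     1.082 -2.228] [[-0.759, -0.651, -0.005], [-0.651, 0.759, -0.0], [0.004, 0.003, -1.0]] 0.02986592445832958
1165 ((0.6388946771621704, 0.10053308308124542), (0.03749857097864151, 0.011998898349702358), 40.10334014892578) [0.6384206  0.09988222] 0.06206457829709697
```

View pics/wrist3.png

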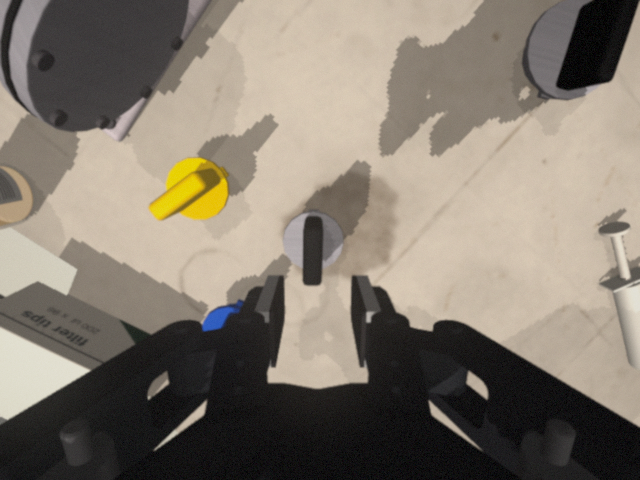

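Run:
```python
from h import *
f=grab("scene"); h=f["img"].astype(int)
b=(h[...,2]-h[...,0]>50); b[:255]=0;b[310:]=0;b[:,:180]=0;b[:,225:]=0
u,B=cloud(f,b); print(np.percentile(B,[2,50,98],axis=0))
s=env.get_state();R=s["ee_rot"];p=s["tcp_pos"]
print(((np.percentile(B,[2,50,98],axis=0)-p)@R).round(3), R.T@(np.array([.6384,.1002,.044])-p))
a=np.radians(220.1); R1=np.c_[[np.cos(a),np.sin(a),0],[np.sin(a),-np.cos(a),0],[0,0,-1]]
plan(p,R,[.6384,.1002,.044],R1,3)
```

```text
[[0.7145677  0.09368014 0.00944755]
 [0.72860261 0.10375484 0.03830116]
 [0.7472966  0.11781998 0.06431727]]
[[-0.054 -0.055  0.121]
 [-0.071 -0.057  0.092]
 [-0.094 -0.058  0.066]] [-7.99268449e-05 -9.35652145e-04  8.64013401e-02]
[-0.0, -0.0003, 0.0288, 0.0, -0.0, 0.1]
[-0.0, -0.0003, 0.0288, 0.0, -0.0, 0.1]
[-0.0, -0.0003, 0.0288, 0.0, -0.0, 0.1]
```

Call:
move_arm:
  steps:
    - [0,-0.0003,0.0288,0,0,0.1,0.3]
    - [0,-0.0003,0.0288,0,0,0.1,0.3]
    - [0,-0.0003,0.0288,0,0,0.1,0.3]
    - [0,0,0,0,0,0,0.3]

```text
time_s: 4.65
tcp_pos: [0.6374, 0.0998, 0.0438]
ee_rot: [[-0.764, -0.645, -0.003], [-0.645, 0.764, -0.0], [0.002, 0.002, -1.0]]
force: [-0.6, -0.7, -0.4]
width: 0.0301
```

Run:
```python
from h import *
f=grab("wrist");s=f["s"];print(s["time_s"],s["tcp_pos"],s["ee_rot"].round(3).tolist(),s["width"],s["force"]);save(f,"pics/wrist4.png")
uv,C=cloud(f)
k=(np.hypot(C[:,0]-.638,C[:,1]-.1)<.035)&(C[:,2]>.058)&(C[:,2]<.066)
print(C[k].min(0),C[k].max(0))
```

```text
4.65 [0.63738358 0.09979091 0.04377233] [[-0.764, -0.645, -0.003], [-0.645, 0.764, -0.0], [0.002, 0.002, -1.0]] 0.030067254079323265 [-0.62574897 -0.73014319 -0.41713847]
[0.61466945 0.07413898 0.05800007] [0.6577066  0.1209556  0.06599765]
```

View pics/wrist4.png

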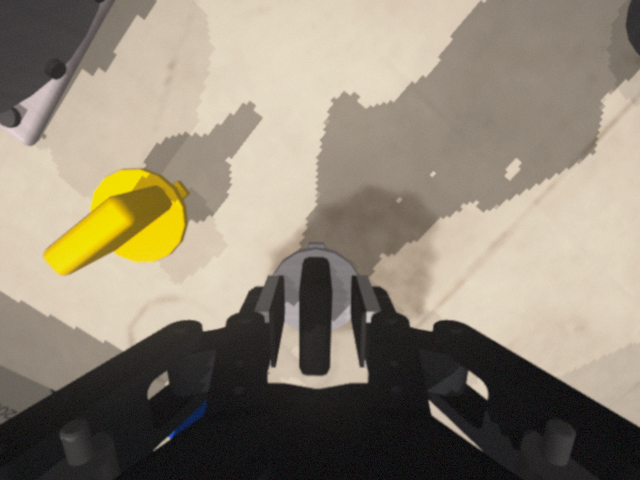

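Call:
move_arm:
  steps:
    - [0,0,0,0,0,0,1]
    - [0,0,0,0,0,0,1]
    - [0,0,0,0,0,0,1]
    - [0,0,-0.02,0,0,0,1]
    - [0,0,-0.03,0,0,0,1]

```text
time_s: 5.32
tcp_pos: [0.6379, 0.1011, 0.0948]
ee_rot: [[-0.763, -0.647, -0.002], [-0.647, 0.763, 0.0], [0.002, 0.002, -1.0]]
force: [-0.0, -0.2, -2.9]
width: 0.0111
```

Call:
move_arm:
  steps:
    - [0,0,-0.05,0,0,0,1]
    - [0,0,-0.05,0,0,0,1]
    - [0,0,-0.05,0,0,0,1]
    - [0,0,0,0,0,0,1]

```text
time_s: 5.82
tcp_pos: [0.6419, 0.1014, 0.2506]
ee_rot: [[-0.763, -0.647, 0.011], [-0.647, 0.763, 0.001], [-0.009, -0.006, -1.0]]
force: [1.3, -0.4, -3.8]
width: 0.0111
```

Run:
```python
from h import *
f=grab("wrist");s=f["s"];print(s["time_s"],s["tcp_pos"],s["ee_rot"].round(3).tolist(),s["width"],s["force"]);save(f,"pics/wrist5.png")
uv,C=cloud(f)
T=(C-s["tcp_pos"])@s["ee_rot"]
np.save("held.npy",np.c_[uv,T])
k=(np.abs(T[:,0])<.04)&(np.abs(T[:,1])<.03)&(T[:,2]>-.03)&(T[:,2]<.06)
h=f["img"].reshape(-1,3)
for z in range(-24,50,4):
    q=k&(np.abs(T[:,2]*1e3-z)<2); 
    if q.sum(): print(z,q.sum(),T[q].min(0).round(4),T[q].max(0).round(4))
g=grab("scene");save(g,"pics/scene5.png")
```

```text
5.825 [0.64188777 0.10138143 0.25060396] [[-0.763, -0.647, 0.011], [-0.647, 0.763, 0.001], [-0.009, -0.006, -1.0]] 0.011090673422208278 [ 1.26962289 -0.4023958  -3.83005342]
-24 314 [-0.0116 -0.0267 -0.026 ] [ 0.0122  0.0259 -0.022 ]
-20 785 [-0.0127 -0.0119 -0.022 ] [ 0.0109  0.0124 -0.018 ]
-16 867 [-0.0164 -0.0187 -0.018 ] [ 0.0188  0.0193 -0.014 ]
-12 2425 [-0.0182 -0.0189 -0.014 ] [ 0.0199  0.0196 -0.01  ]
-8 402 [ 0.0056 -0.0189 -0.01  ] [ 0.02    0.0195 -0.006 ]
-4 379 [ 0.0053 -0.0189 -0.006 ] [ 0.0198  0.0193 -0.002 ]
0 322 [ 0.0051 -0.0188 -0.002 ] [0.02   0.0194 0.002 ]
4 302 [ 0.0051 -0.0189  0.002 ] [0.0198 0.0194 0.006 ]
8 255 [ 0.0051 -0.018   0.006 ] [0.02   0.0182 0.01  ]
12 120 [ 0.0051 -0.0155  0.01  ] [0.0198 0.0121 0.014 ]
16 70 [ 0.0167 -0.0053  0.014 ] [0.02   0.0063 0.0178]
20 782 [-0.0006 -0.0205  0.0181] [0.0218 0.0212 0.022 ]
24 1188 [-0.0018 -0.0208  0.022 ] [0.022  0.0217 0.026 ]
28 14 [ 0.0089 -0.014   0.026 ] [0.0218 0.02   0.0268]
36 65 [ 0.0186 -0.0034  0.0341] [0.0208 0.004  0.0378]
40 15 [ 0.0202 -0.003   0.038 ] [0.0207 0.0041 0.0398]
```

View pics/wrist5.png

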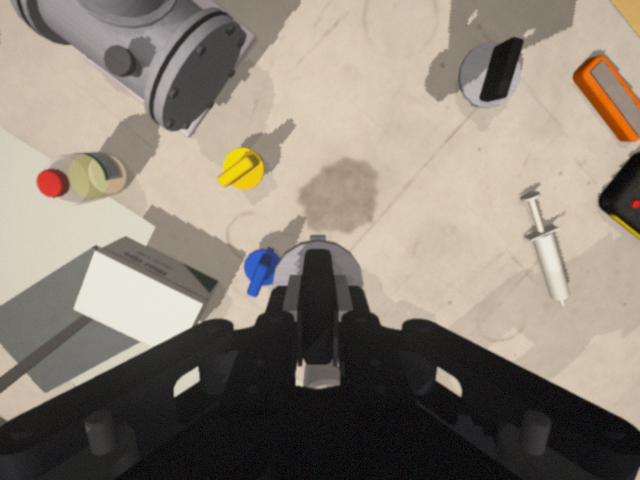

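```bash
cat > port.py <<'E'
from h import *
def port(f,ax0=np.array([-.5,0,.866]),c0=np.array([.59,-.125,.132])):
    uv,C=cloud(f)
    for it in range(8):
        d=C-c0; h=d@ax0; r=np.linalg.norm(d-h[:,None]*ax0,axis=1)
        k=(np.abs(h)<(.006 if it<3 else .0025))&(r<.033)&(r>.0165)
        P=C[k]; m=P.mean(0); n=np.linalg.svd(P-m)[2][2]; n*=np.sign(n[2])
        # circle from outer
        e1=np.cross([0,1,0],n); e1/=np.linalg.norm(e1); e2=np.cross(n,e1)
        q=np.c_[(P-m)@e1,(P-m)@e2].astype(np.float32)
        (cx,cy),R=cv2.minEnclosingCircle(q)
        ax0=n; c0=m+cx*e1+cy*e2
    return c0,n,R,k.sum(),k,uv,C
E
python3 - <<'E'
from port import *
z=np.load("w2.npz"); f={k:z[k] for k in z}
for nm,ff in (("w2",f),("top",grab("top")),("scene",grab("scene"))):
    c,n,R,k,*_=port(ff); print(nm,c.round(4),n.round(3),np.degrees(np.arccos(n[2])),R,k)
f2=grab("top"); crop(f2,320,215,400,280,8,"pics/topport.png")
E
```

```text
w2 [ 0.5788 -0.1199  0.1303] [-0.502 -0.01   0.865] 30.16415228386195 0.030076555907726288 866
top [ 0.5796 -0.1211  0.1314] [-0.494 -0.028  0.869] 29.66785167705947 0.03002098947763443 335
scene [ 0.581  -0.1194  0.1336] [-0.481 -0.006  0.877] 28.721495716475008 0.03272877633571625 201
```

View pics/topport.png

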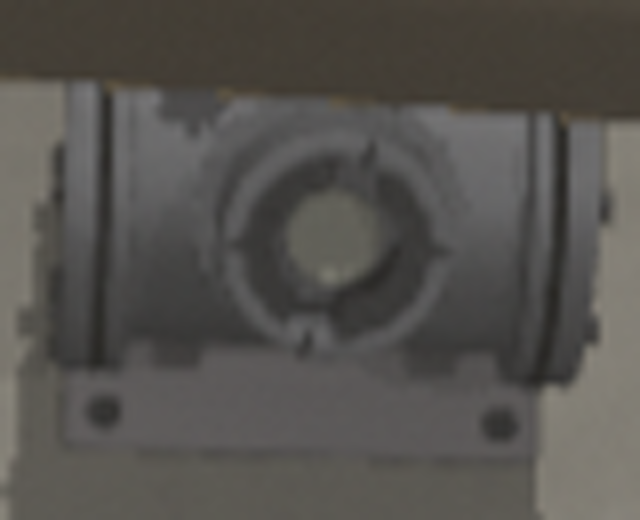

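```bash
cat >> port.py <<'E'
def frame(n,l,ang):
    # tool rotation: z=-n; x = locked dir l (approx +y) turned ang deg about tool z (insert: -75)
    zt=-n; l=l-(l@n)*n; l/=np.linalg.norm(l)
    R=np.c_[l,np.cross(zt,l),zt]
    return R@Ro.from_rotvec([0,0,np.radians(ang)]).as_matrix()
E
python3 - <<'E'
from port import *
s=env.get_state()
n=np.array([-.5,-.01,.866]);n/=np.linalg.norm(n)
R1=frame(n,np.array([-.02,1,0.]),-75); c=np.array([.5793,-.1203,.131])
print(R1.round(3))
plan(s["tcp_pos"],s["ee_rot"],c+.17*n-.03*R1[:,0],R1,7)
E
```

```text
[[-0.841  0.205  0.5  ]
 [ 0.242  0.97   0.01 ]
 [-0.483  0.129 -0.866]]
[0.0341, -0.0142, -0.0071, 0.9, -4.4, 7.5]
[0.0313, -0.0186, -0.0094, 0.9, -4.4, 7.5]
[0.0278, -0.0227, -0.0113, 0.9, -4.4, 7.5]
[0.0236, -0.0263, -0.0129, 0.9, -4.4, 7.5]
[0.0189, -0.0293, -0.0141, 0.9, -4.4, 7.5]
[0.0138, -0.0317, -0.0148, 0.9, -4.4, 7.5]
[0.0083, -0.0334, -0.0151, 0.9, -4.4, 7.5]
```

Call:
move_arm:
  steps:
    - [0.0341,-0.0142,-0.0071,0.9,-4.4,7.5,1]
    - [0.0313,-0.0186,-0.0094,0.9,-4.4,7.5,1]
    - [0.0278,-0.0227,-0.0113,0.9,-4.4,7.5,1]
    - [0.0236,-0.0263,-0.0129,0.9,-4.4,7.5,1]
    - [0.0189,-0.0293,-0.0141,0.9,-4.4,7.5,1]

```text
time_s: 6.7
tcp_pos: [0.5532, -0.0642, 0.2781]
ee_rot: [[-0.928, -0.045, 0.369], [-0.023, 0.998, 0.064], [-0.371, 0.051, -0.927]]
force: [0.1, -0.6, -4.1]
width: 0.0107
```

Call:
move_arm:
  steps:
    - [0.0138,-0.0317,-0.0148,0.9,-4.4,7.5,1]
    - [0.0083,-0.0334,-0.0151,0.9,-4.4,7.5,1]
    - [0,0,0,0,0,0,1]
    - [0,0,0,0,0,0,1]

```text
time_s: 7.2
tcp_pos: [0.5211, -0.129, 0.2926]
ee_rot: [[-0.842, 0.197, 0.502], [0.238, 0.971, 0.017], [-0.484, 0.134, -0.865]]
force: [0.6, 0.6, -4.2]
width: 0.0107
```

Run:
```python
from port import *
f=grab("wrist");s=f["s"];print(s["time_s"],s["tcp_pos"],s["joint_pos"].round(3),s["ee_rot"].round(3).tolist(),s["width"],s["force"],s["joint_vel"].round(3));save(f,"pics/wrist6.png")
c,n,R,k,*_=port(f); print(c.round(4),n.round(3),np.degrees(np.arccos(n[2])),R,k)
uv=proj(f,[c])[0]; print(uv); u,v=uv.astype(int); crop(f,u-60,v-50,u+60,v+50,6,"pics/w6c.png"); print(u-60,v-50)
```

```text
7.2 [ 0.52112341 -0.12904575  0.2926262 ] [-0.567  0.011  1.967  0.424  0.763 -2.152] [[-0.842, 0.197, 0.502], [0.238, 0.971, 0.017], [-0.484, 0.134, -0.865]] 0.010696778263425025 [ 0.57272909  0.62942035 -4.22412165] [ 0.024  0.006 -0.018  0.003 -0.    -0.001]
[ 0.5796 -0.1204  0.1307] [-0.5   -0.018  0.866] 30.04098016077059 0.03005983866751194 2356
[314.39654222 186.02200161]
254 136
```

View pics/wrist6.png

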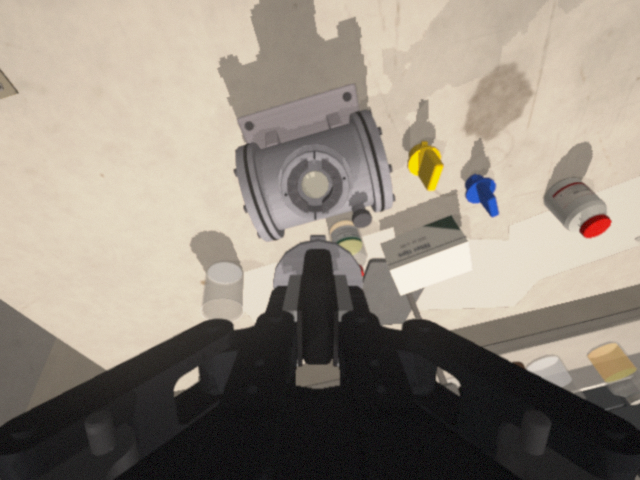

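View pics/w6c.png

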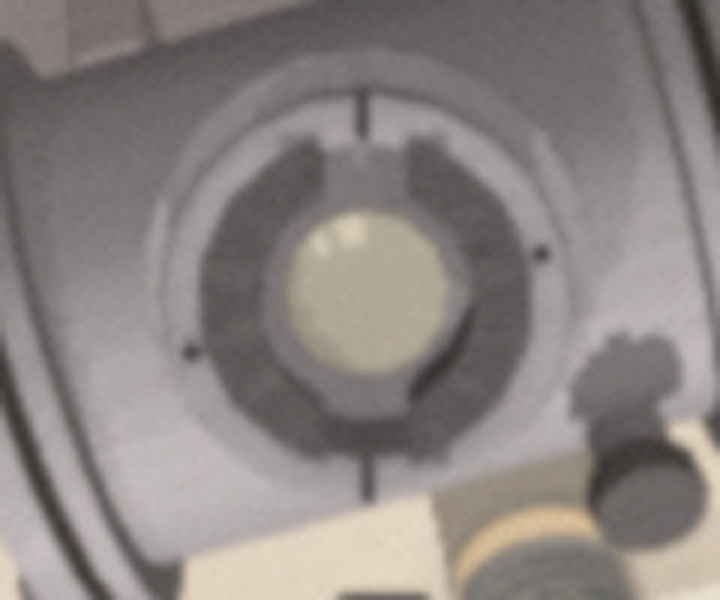

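Run:
```python
from port import *
f=grab("wrist"); c,n,R,*_=port(f)
px=np.array([[363,115],[369,480],[541,254],[191,351]],float); uv=(px+.5)/6-.5+[254,136]
r=rays(f,uv)@f["W"][:3,:3].T; o=f["W"][:3,3]
P=o+r*(((c-o)@n)/(r@n))[:,None]
print(P.round(4)); print("mid lines",(P[0]+P[1])/2,"mid dots",(P[2]+P[3])/2,"c",c, np.linalg.norm(P-c,axis=1))
Rt=f["s"]["ee_rot"]
for a,b,nm in ((1,0,"slot"),(3,2,"dot")):
    d=P[b]-P[a]; d/=np.linalg.norm(d); t=Rt.T@d; print(nm,d.round(4),"angle in tool",np.degrees(np.arctan2(t[1],t[0])))
print("n in tool",Rt.T@n,"c in tool",Rt.T@(c-f["s"]["tcp_pos"]), n)
```

```text
[[ 0.5579 -0.1142  0.1183]
 [ 0.6022 -0.1258  0.1437]
 [ 0.5793 -0.094   0.131 ]
 [ 0.5811 -0.1463  0.131 ]]
mid lines [ 0.5800899  -0.1199793   0.13095797] mid dots [ 0.58021255 -0.12017715  0.13102493] c [ 0.57965459 -0.12032899  0.13069886] [0.02578671 0.02661881 0.02628509 0.02602156]
slot [-0.8458  0.2223 -0.485 ] angle in tool -0.8626003074714343
dot [-3.560e-02  9.994e-01 -2.000e-04] angle in tool 74.51938650279453
n in tool [-2.09511094e-03  5.49141099e-04 -9.99997654e-01] c in tool [ 0.03183712 -0.00214537  0.16949489] [-0.50089362 -0.01764864  0.8653289 ]
```

```bash
cat > tgt.py <<'E'
from port import *
c=np.array([.5800,-.1201,.1309]); l=np.array([-.0356,.99937,0]); 
n=np.array([-.5*.99937,-.5*.0356,.8660]); n/=np.linalg.norm(n)
off=np.array([.0005,.0003,0])
def go(dist,ang,rows,dx=0,dy=0):
    s=env.get_state(); R1=frame(n,l,ang); p1=c+dist*n-R1@off+R1@np.array([dx,dy,0])
    R=s["ee_rot"]; e=R.T@(p1-s["tcp_pos"]); w=np.degrees(Ro.from_matrix(R.T@R1).as_rotvec())
    print("t",s["time_s"],"shift in tool",(e*1e3).round(2),"mm, rot",w.round(2),"dist now",((s["tcp_pos"]-c)@n*1e3).round(2),"force tool",(R.T@s["force"]).round(2),"w",s["width"])
    plan(s["tcp_pos"],R,p1,R1,rows)
E
python3 -c "
from tgt import *
go(.060,-75,3)"
```

```text
t 7.3 shift in tool [ 31.23  -2.31 109.51] mm, rot [ 0.05  0.23 -0.44] dist now 169.63 force tool [ 1.82 -0.32  3.07] w 0.011042476874063347
[0.0104, -0.0008, 0.0365, 0.0, 0.1, -0.1]
[0.0104, -0.0007, 0.0365, 0.0, 0.1, -0.1]
[0.0103, -0.0007, 0.0365, 0.0, 0.1, -0.1]
```

Call:
move_arm:
  steps:
    - [0.0104,-0.0008,0.0365,0,0.1,-0.1,1]
    - [0.0104,-0.0008,0.0365,0,0.1,-0.1,1]
    - [0.0104,-0.0007,0.0365,0,0.1,-0.2,1]
    - [0,0,0,0,0,0,1]
    - [0,0,0,0,0,0,1]

```text
time_s: 7.92
tcp_pos: [0.551, -0.1221, 0.1844]
ee_rot: [[-0.845, 0.19, 0.501], [0.23, 0.973, 0.018], [-0.484, 0.13, -0.866]]
force: [-0.5, -0.2, -3.1]
width: 0.0109
```

Run:
```python
from tgt import *
f=grab("wrist");save(f,"pics/wrist7.png")
go(.045,-75,2)
k=port(f);print(k[0],k[1],k[2],k[3])
s=grab("scene"); save(s,"pics/scene7.png"); crop(s,250,140,400,290,5,"pics/scene7c.png")
crop(grab("top"),300,190,460,290,5,"pics/top7c.png")
```

```text
t 7.975 shift in tool [ 1.97  0.53 16.44] mm, rot [-0.01  0.15 -0.04] dist now 61.44 force tool [ 0.6  -0.68  2.88] w 0.011316505264693293
[0.001, 0.0003, 0.0082, -0.0, 0.1, -0.0]
[0.001, 0.0003, 0.0082, -0.0, 0.1, -0.0]
[ 0.57957729 -0.12031488  0.13066805] [-0.50379714 -0.01588558  0.86367592] 0.029927097260951996 2865
```

View pics/wrist7.png

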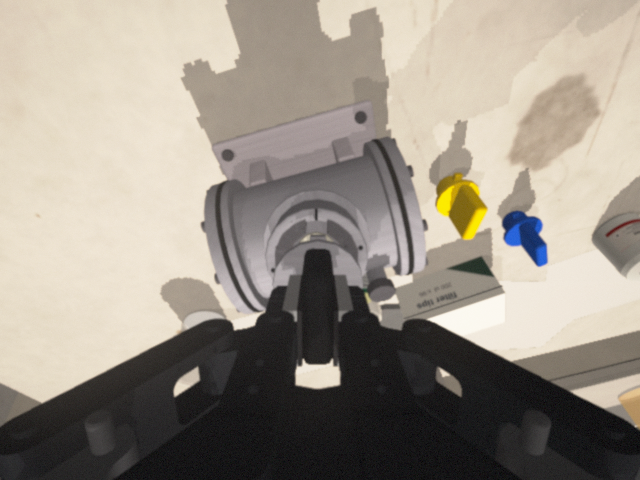

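View pics/scene7c.png

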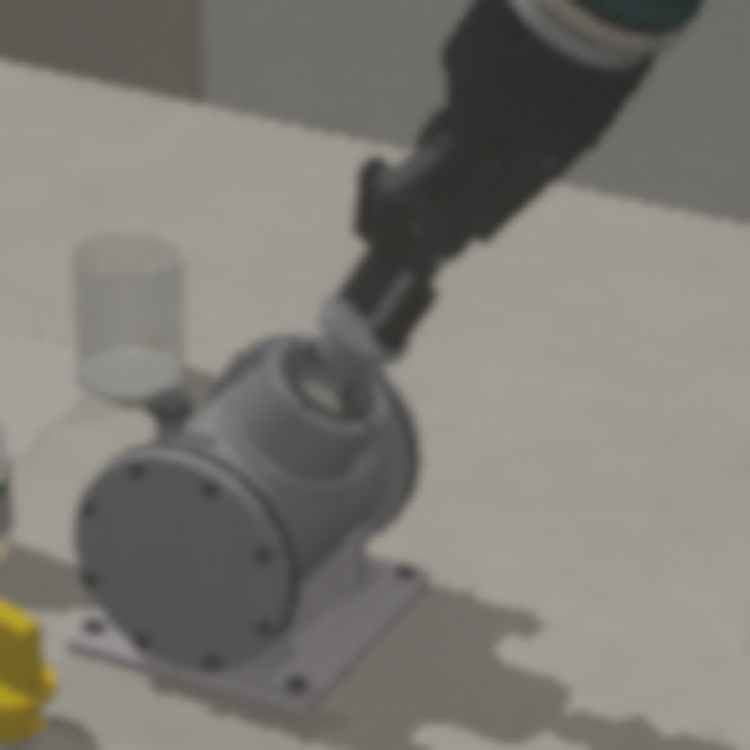

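Call:
move_arm:
  steps:
    - [0.001,0.0003,0.0075,0,0.1,0,1]
    - [0.001,0.0003,0.0075,0,0,0,1]
    - [0,0,0,0,0,0,1]

```text
time_s: 8.45
tcp_pos: [0.5563, -0.1213, 0.1694]
ee_rot: [[-0.845, 0.192, 0.499], [0.231, 0.973, 0.018], [-0.482, 0.13, -0.867]]
force: [-0.1, -0.2, -2.9]
width: 0.0111
```

```bash
python3 -c "
from tgt import *
go(.036,-75,3)"
```

```text
t 8.45 shift in tool [-1.68  0.41  9.23] mm, rot [-0.02 -0.08 -0.14] dist now 45.23 force tool [ 1.42 -0.56  2.48] w 0.011082900995001147
[-0.0006, 0.0001, 0.0031, -0.0, -0.0, -0.0]
[-0.0006, 0.0001, 0.0031, -0.0, -0.0, -0.0]
[-0.0006, 0.0001, 0.0031, -0.0, -0.0, -0.0]
```

Call:
move_arm:
  steps:
    - [0,0,0,0,0,0,1]
    - [0,0,0,0,0,0,1]

```text
time_s: 8.7
tcp_pos: [0.556, -0.1211, 0.1698]
ee_rot: [[-0.845, 0.191, 0.498], [0.231, 0.973, 0.018], [-0.481, 0.13, -0.867]]
force: [-0.5, 0.0, -2.8]
width: 0.011
```

```bash
python3 -c "
from tgt import *
go(.036,-75,3)"
```

```text
t 8.7 shift in tool [-1.82  0.24  9.69] mm, rot [-0.01 -0.08 -0.12] dist now 45.69 force tool [ 1.73 -0.41  2.16] w 0.010983358390839087
[-0.0006, 0.0001, 0.0032, -0.0, -0.0, -0.0]
[-0.0006, 0.0001, 0.0032, -0.0, -0.0, -0.0]
[-0.0006, 0.0001, 0.0032, -0.0, -0.0, -0.0]
```

Call:
move_arm:
  steps:
    - [-0.0018,0.0002,0,0,-0.1,-0.1,1]
    - [0,0,0,0,0,0,1]
    - [0,0,0,0,0,0,1]

```text
time_s: 9.07
tcp_pos: [0.5576, -0.1213, 0.1707]
ee_rot: [[-0.845, 0.19, 0.5], [0.229, 0.973, 0.018], [-0.483, 0.129, -0.866]]
force: [-0.3, -0.2, -3.7]
width: 0.0111
```

Run:
```python
from tgt import *
go(.036,-75,3)
f=grab("wrist"); crop(f,250,170,390,270,5,"pics/w8c.png")
```

```text
t 9.075 shift in tool [ 0.03 -0.02  9.7 ] mm, rot [-0.01  0.03 -0.02] dist now 45.7 force tool [ 1.94 -0.74  3.05] w 0.01112747066018515
[0.0, -0.0, 0.0032, -0.0, 0.0, -0.0]
[0.0, -0.0, 0.0032, -0.0, 0.0, -0.0]
[0.0, -0.0, 0.0032, -0.0, 0.0, -0.0]
```

View pics/w8c.png

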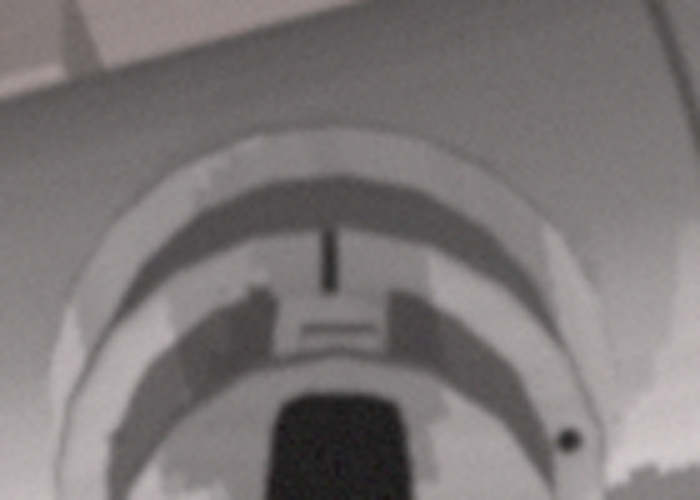

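Aligned: the lug (crop 340,330) sits centred in front of its slot under the line (330,260). Inserting.

Call:
move_arm:
  steps:
    - [0,0,0.003,0,0,0,1]
    - [0,0,0.003,0,0,0,1]
    - [0,0,0.004,0,0,0,1]
    - [0,0,0,0,0,0,1]

```text
time_s: 9.62
tcp_pos: [0.5628, -0.1212, 0.1618]
ee_rot: [[-0.845, 0.19, 0.5], [0.229, 0.973, 0.018], [-0.483, 0.129, -0.866]]
force: [-1.3, 0.1, -1.2]
width: 0.0112
```

Run:
```python
from tgt import *
go(.0245,-75,3)
f=grab("wrist"); crop(f,250,170,390,270,5,"pics/w9c.png")
```

```text
t 9.625 shift in tool [ 0.11  0.06 10.87] mm, rot [-0.01  0.02 -0.02] dist now 35.37 force tool [ 1.7  -0.33  0.34] w 0.011214846677283128
[0.0, 0.0, 0.0036, -0.0, 0.0, -0.0]
[0.0, 0.0, 0.0036, -0.0, 0.0, -0.0]
[0.0, 0.0, 0.0036, -0.0, 0.0, -0.0]
```

View pics/w9c.png

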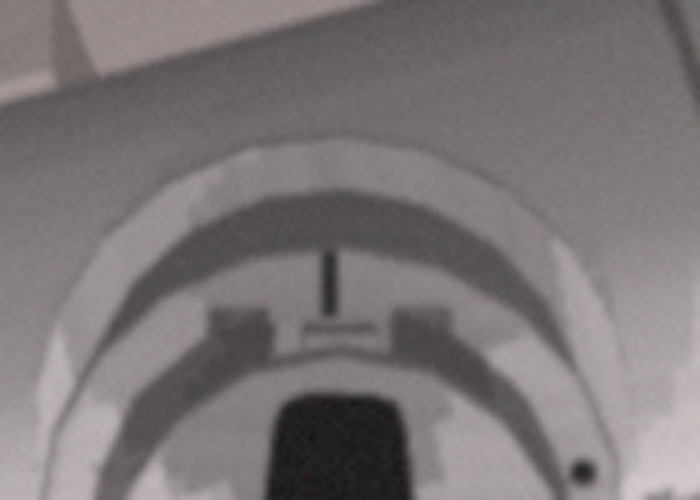

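Call:
move_arm:
  steps:
    - [0,0,0.003,0,0,0,1]
    - [0,0,0.003,0,0,0,1]
    - [0,0,0.003,0,0,0,1]
    - [0,0,0,0,0,0,1]
    - [0,0,0,0,0,0,1]

```text
time_s: 10.3
tcp_pos: [0.5668, -0.121, 0.1548]
ee_rot: [[-0.845, 0.19, 0.501], [0.229, 0.973, 0.017], [-0.484, 0.129, -0.865]]
force: [-9.6, -1.4, 9.7]
width: 0.0109
```

Run:
```python
from tgt import *
go(.0245,-75,3)
```

```text
t 10.3 shift in tool [0.14 0.02 2.77] mm, rot [-0.02  0.07 -0.01] dist now 27.27 force tool [  3.05  -1.89 -13.22] w 0.010850494496808633
[0.0, 0.0, 0.0009, -0.0, 0.0, -0.0]
[0.0, 0.0, 0.0009, -0.0, 0.0, -0.0]
[0.0, 0.0, 0.0009, -0.0, 0.0, -0.0]
```

Run:
```python
from tgt import *
f=grab("wrist"); crop(f,250,170,390,270,5,"pics/w10c.png")
uv,C=cloud(f); s=f["s"]; T=(C-s["tcp_pos"])@s["ee_rot"]
k=(np.abs(T[:,0])<.022)&(np.abs(T[:,1])<.022)
h=T[k,2]
print(np.histogram(h[(h>-.025)&(h<.035)],bins=np.arange(-.025,.036,.001)))
crop(grab("scene"),280,180,350,250,8,"pics/s10c.png")
```

```text
(array([  53,   47,   79,  418,  255,   80,   52,   85,   73,   74,  603,
       1406,  689,  241,  124,  115,  108,  100,   99,   90,  110,   90,
         97,   79,   70,   90,   79,   78,   83,   75,   72,   61,   70,
         71,   51,   40,   38,   32,   16,   15,   24,   16,   20,   13,
          3,   39,  649,  930,  171,   24,   38,  303,  412,   77,    4,
          2,    2,    2,    1,   14]), array([-2.50000000e-02, -2.40000000e-02, -2.30000000e-02, -2.20000000e-02,
       -2.10000000e-02, -2.00000000e-02, -1.90000000e-02, -1.80000000e-02,
       -1.70000000e-02, -1.60000000e-02, -1.50000000e-02, -1.40000000e-02,
       -1.30000000e-02, -1.20000000e-02, -1.10000000e-02, -1.00000000e-02,
       -9.00000000e-03, -8.00000000e-03, -7.00000000e-03, -6.00000000e-03,
       -5.00000000e-03, -4.00000000e-03, -3.00000000e-03, -2.00000000e-03,
       -1.00000000e-03,  2.08166817e-17,  1.00000000e-03,  2.00000000e-03,
        3.00000000e-03,  4.00000000e-03,  5.00000000e-03,  6.00000000e-03,
        7.00000000e-03,  8.00000000e-03,  9.00000000e-03,  1.00000000e-02,
        1.10000000e-02,  1.20000000e-02,  1.30000000e-02,  1.40000000e-02,
        1.50000000e-02,  1.60000000e-02,  1.70000000e-02,  1.80000000e-02,
        1.90000000e-02,  2.00000000e-02,  2.10000000e-02,  2.20000000e-02,
        2.30000000e-02,  2.40000000e-02,  2.50000000e-02,  2.60000000e-02,
        2.70000000e-02,  2.80000000e-02,  2.90000000e-02,  3.00000000e-02,
        3.10000000e-02,  3.20000000e-02,  3.30000000e-02,  3.40000000e-02,
        3.50000000e-02]))
```

View pics/w10c.png

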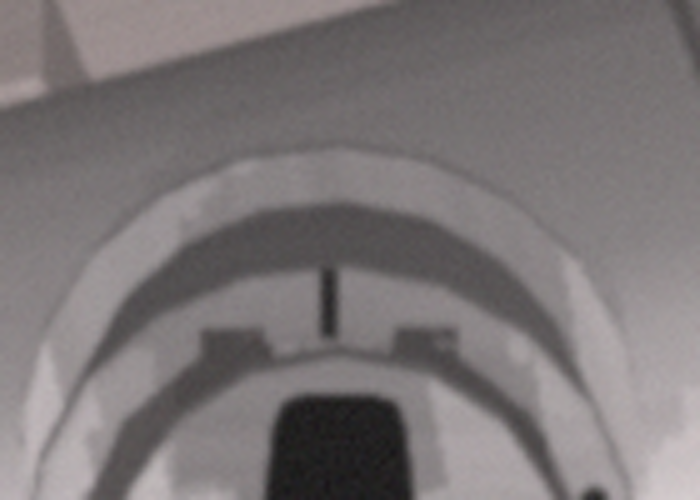

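View pics/s10c.png

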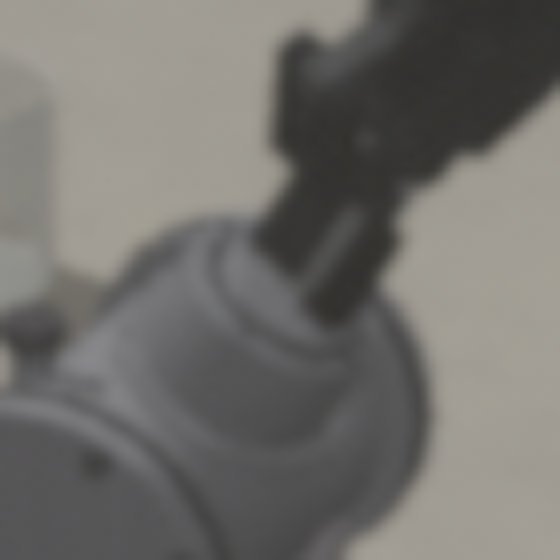

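Run:
```python
from tgt import *
print(env.get_state()["joint_pos"].round(3), env.get_state()["ft_torque"])
go(.0280,0,8)
go(.0280,-20,8)
```

```text
[-0.487  0.292  2.068  0.69   0.403 -2.421] [ 0.00877338  0.79531804 -0.00638622]
t 10.4 shift in tool [ 0.76 -0.25 -0.75] mm, rot [3.000e-02 7.000e-02 7.499e+01] dist now 27.25 force tool [  2.8   -0.58 -12.86] w 0.011105774810946633
[0.0001, -0.0, -0.0001, 0.0, 0.0, 9.4]
[0.0001, -0.0, -0.0001, 0.0, 0.0, 9.4]
[0.0001, -0.0001, -0.0001, 0.0, 0.0, 9.4]
[0.0001, -0.0001, -0.0001, 0.0, 0.0, 9.4]
[0.0001, -0.0001, -0.0001, 0.0, 0.0, 9.4]
[0.0, -0.0001, -0.0001, 0.0, 0.0, 9.4]
[0.0, -0.0001, -0.0001, 0.0, 0.0, 9.4]
[0.0, -0.0001, -0.0001, 0.0, 0.0, 9.4]
t 10.4 shift in tool [ 0.56 -0.27 -0.75] mm, rot [1.000e-02 7.000e-02 5.499e+01] dist now 27.25 force tool [  2.8   -0.58 -12.86] w 0.011105774810946633
[0.0001, -0.0, -0.0001, 0.0, 0.0, 6.9]
[0.0001, -0.0, -0.0001, 0.0, 0.0, 6.9]
[0.0001, -0.0, -0.0001, 0.0, 0.0, 6.9]
[0.0001, -0.0001, -0.0001, 0.0, 0.0, 6.9]
[0.0, -0.0001, -0.0001, 0.0, 0.0, 6.9]
[0.0, -0.0001, -0.0001, 0.0, 0.0, 6.9]
[0.0, -0.0001, -0.0001, 0.0, 0.0, 6.9]
[0.0, -0.0001, -0.0001, 0.0, 0.0, 6.9]
```

Call:
move_arm:
  steps:
    - [0,0,-0.001,0,0,0,1]
    - [0.0001,0,0,0,0,5,1]
    - [0.0001,0,0,0,0,6,1]
    - [0,0,0,0,0,6,1]
    - [0,0,0,0,0,0,1]

```text
time_s: 11.02
tcp_pos: [0.5667, -0.1212, 0.155]
ee_rot: [[-0.753, 0.428, 0.5], [0.503, 0.864, 0.017], [-0.425, 0.264, -0.866]]
force: [-1.9, -0.3, -0.3]
width: 0.0114
```

Run:
```python
from tgt import *
go(.0275,0,8)
s=env.get_state();print(s["ee_rot"].T@s["ft_torque"])
f=grab("wrist"); crop(f,230,150,410,290,4,"pics/w11c.png")
```

```text
t 11.025 shift in tool [ 0.78 -0.28  0.08] mm, rot [2.000e-02 6.000e-02 5.804e+01] dist now 27.58 force tool [ 1.45 -1.14 -0.68] w 0.011352397683745855
[0.0001, -0.0, 0.0, 0.0, 0.0, 7.3]
[0.0001, -0.0, 0.0, 0.0, 0.0, 7.3]
[0.0001, -0.0001, 0.0, 0.0, 0.0, 7.3]
[0.0001, -0.0001, 0.0, 0.0, 0.0, 7.3]
[0.0001, -0.0001, 0.0, 0.0, 0.0, 7.3]
[0.0001, -0.0001, 0.0, 0.0, 0.0, 7.3]
[0.0, -0.0001, 0.0, 0.0, 0.0, 7.3]
[0.0, -0.0001, 0.0, 0.0, 0.0, 7.3]
[ 0.37121289  0.36669472 -0.0059209 ]
```

View pics/w11c.png

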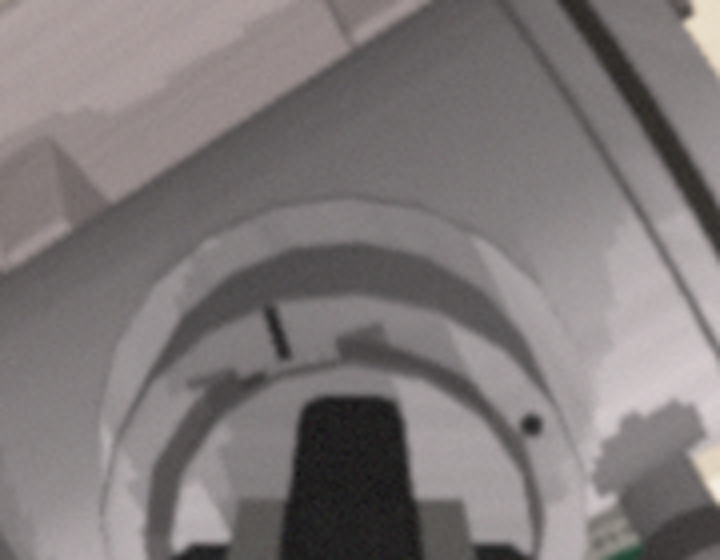

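Turning freely (17°, collar fully on the rim, low torque). Continue the remaining 58°.

Call:
move_arm:
  steps:
    - [0.0001,0,0,0,0,7,1]
    - [0.0001,-0.0001,0,0,0,7,1]
    - [0.0001,-0.0001,0,0,0,7,1]
    - [0.0001,-0.0001,0,0,0,7,1]
    - [0.0001,0,0,0,0,7,1]

```text
time_s: 11.7
tcp_pos: [0.5662, -0.1216, 0.1548]
ee_rot: [[-0.369, 0.783, 0.501], [0.909, 0.417, 0.016], [-0.196, 0.461, -0.866]]
force: [-2.2, -1.9, 0.6]
width: 0.0107
```

Call:
move_arm:
  steps:
    - [0.0001,0,0,0,0,7,1]
    - [0.0001,0,0,0,0,7,1]
    - [0.0001,0,0,0,0,6,1]
    - [0,0,0,0,0,0,1]
    - [0,0,0,0,0,0,1]

```text
time_s: 12.32
tcp_pos: [0.566, -0.1216, 0.1547]
ee_rot: [[-0.081, 0.862, 0.501], [0.996, 0.085, 0.016], [-0.029, 0.5, -0.866]]
force: [-2.2, -4.6, -0.0]
width: 0.0112
```

Run:
```python
from tgt import *
go(.0275,0,2)
s=env.get_state();print((s["ee_rot"].T@s["ft_torque"]).round(3),s["joint_pos"].round(3))
f=grab("wrist"); save(f,"pics/wrist12.png"); crop(f,230,150,410,290,4,"pics/w12c.png")
```

```text
t 12.325 shift in tool [ 0.52 -0.05  0.13] mm, rot [0.05 0.13 3.11] dist now 27.63 force tool [-4.4  -2.31 -1.14] w 0.01123690529872778
[0.0003, -0.0, 0.0001, 0.0, 0.1, 1.6]
[0.0003, -0.0, 0.0001, 0.0, 0.1, 1.6]
[ 0.921 -0.718  0.003] [-0.488  0.291  2.069  0.69   0.401 -1.167]
```

View pics/w12c.png

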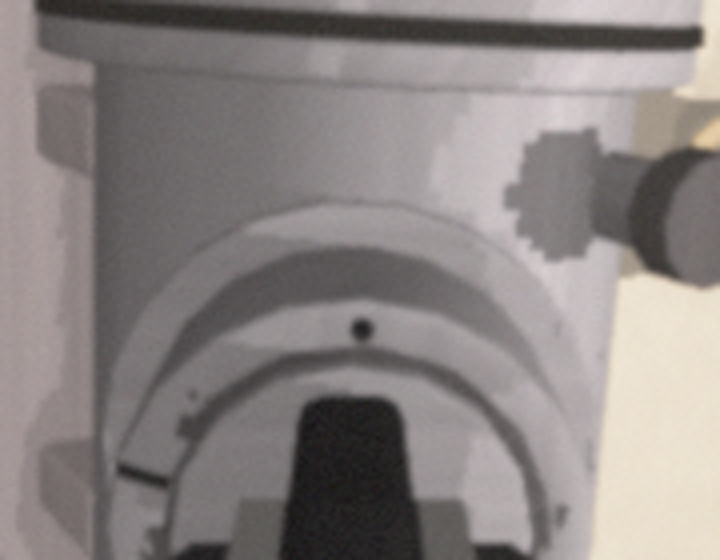

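Call:
move_arm:
  steps:
    - [0,0,0,0,0,2,1]
    - [0,0,0,0,0,1.5,1]
    - [0,0,0,0,0,1.5,1]
    - [0,0,0,0,0,0,1]
    - [0,0,0,0,0,0,1]

```text
time_s: 13.0
tcp_pos: [0.5659, -0.1215, 0.1546]
ee_rot: [[-0.007, 0.866, 0.5], [1.0, -0.001, 0.016], [0.014, 0.5, -0.866]]
force: [-3.3, -3.6, -0.3]
width: 0.011
```

Run:
```python
from tgt import *
go(.0275,0,2)
s=env.get_state();print((s["ee_rot"].T@s["ft_torque"]).round(3),s["joint_pos"].round(3))
```

```text
t 13.0 shift in tool [0.45 0.07 0.11] mm, rot [ 0.03  0.13 -1.82] dist now 27.61 force tool [-3.58 -3.03 -1.45] w 0.01101323815196621
[0.0002, 0.0, 0.0001, 0.0, 0.1, -0.9]
[0.0002, 0.0, 0.0001, 0.0, 0.1, -0.9]
[ 0.898 -0.765 -0.402] [-0.488  0.291  2.069  0.689  0.401 -1.08 ]
```

Call:
move_arm:
  steps:
    - [0,0,0,0,0,1.5,1]
    - [0,0,0,0,0,0,1]
    - [0,0,0,0,0,0,1]

```text
time_s: 13.38
tcp_pos: [0.5658, -0.1215, 0.1546]
ee_rot: [[0.015, 0.866, 0.5], [1.0, -0.026, 0.016], [0.026, 0.5, -0.866]]
force: [-4.3, -4.3, -1.0]
width: 0.0114
```

Run:
```python
from tgt import *
go(.0275,0,2)
f=grab("wrist"); s=f["s"];print((s["ee_rot"].T@s["ft_torque"]).round(3)); save(f,"pics/wrist13.png"); crop(f,230,150,410,290,4,"pics/w13c.png")
```

```text
t 13.375 shift in tool [0.41 0.17 0.12] mm, rot [ 0.02  0.13 -3.25] dist now 27.62 force tool [-4.37 -4.1  -1.31] w 0.011445046377617205
[0.0002, 0.0001, 0.0001, 0.0, 0.1, -1.6]
[0.0002, 0.0001, 0.0001, 0.0, 0.1, -1.6]
[ 0.912 -0.806 -0.671]
```

View pics/wrist13.png

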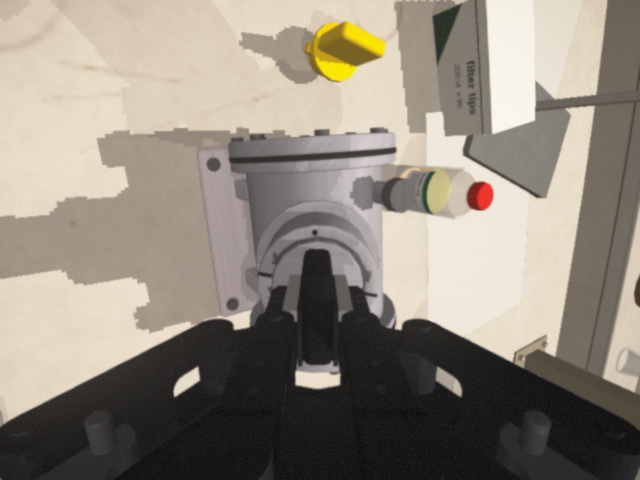

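Call:
move_arm:
  steps:
    - [0,0,0,0,0,0,0]
    - [0,0,0,0,0,0,0]
    - [0,0,0,0,0,0,0]
    - [0,0,0,0,0,0,0]

```text
time_s: 13.92
tcp_pos: [0.566, -0.1205, 0.1548]
ee_rot: [[0.018, 0.866, 0.5], [0.999, -0.03, 0.018], [0.03, 0.5, -0.866]]
force: [-0.1, 0.3, -0.2]
width: 0.0426
```

Run:
```python
from tgt import *
f=grab("wrist"); s=f["s"];print(s["width"],s["force"],s["tcp_pos"]); save(f,"pics/wrist14.png")
```

```text
0.0425700757249266 [-0.06550616  0.2691914  -0.17368227] [ 0.56600517 -0.12052297  0.15478658]
```

View pics/wrist14.png

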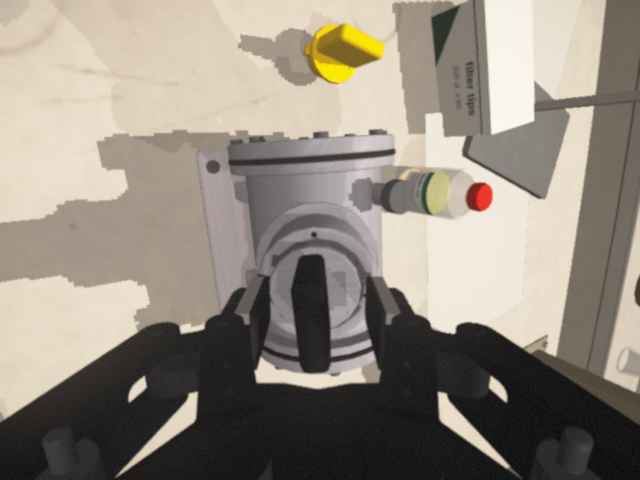

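Released; plug stays. Back straight out and check.

Call:
move_arm:
  steps:
    - [0,0,-0.03,0,0,0,0]
    - [0,0,-0.04,0,0,0,0]
    - [0,0,-0.04,0,0,0,0]
    - [-0.02,0,-0.03,0,0,0,0]
    - [0,0,0,0,0,0,0]

```text
time_s: 14.6
tcp_pos: [0.4961, -0.1448, 0.2778]
ee_rot: [[0.02, 0.864, 0.504], [0.999, -0.031, 0.014], [0.027, 0.503, -0.864]]
force: [-0.2, 0.4, -0.4]
width: 0.0427
```

Call:
move_arm:
  steps:
    - [0,0,0,0,0,0,0]
    - [0,0,0,0,0,0,0]

```text
time_s: 14.85
tcp_pos: [0.4951, -0.1421, 0.2738]
ee_rot: [[0.017, 0.867, 0.498], [0.999, -0.031, 0.019], [0.032, 0.498, -0.867]]
force: [0.0, -0.5, 0.0]
width: 0.0426
```

Run:
```python
from tgt import *
f=grab("wrist"); s=f["s"];print(s["time_s"],s["width"],s["force"],s["tcp_pos"])
uv,C=cloud(f); d=C-c; h=d@n; r=np.linalg.norm(d-h[:,None]*n,axis=1)
k=(r<.024)&(h>.03)&(h<.055); xy=d[k]; lx=l; ly=np.cross(n,l)
q=np.c_[xy@lx,xy@ly].astype(np.float32); print("bar rect (l, ly)",cv2.minAreaRect(q),"top h",np.percentile(h[k],[50,95]))
k=(r<.0215)&(h>.001)&(h<.012); print("collar top h",np.percentile(h[k],[10,50,90]))
k=(r<.029)&(r>.0235)&(abs(h)<.004); print("rim h",np.median(h[k]))
u,v=proj(f,[c+.03*n])[0].astype(int); print(u,v); crop(f,max(u-70,0),max(v-50,0),u+70,v+50,5,"pics/w15c.png")
save(grab("scene"),"pics/scene15.png")
```

```text
14.85 0.042616961201267366 [ 0.01186587 -0.4721639   0.01048293] [ 0.49510874 -0.14208249  0.27384072]
bar rect (l, ly) ((0.0003573540598154068, 0.0025379471480846405), (0.03801015764474869, 0.012272116728127003), 1.9135732650756836) top h [0.04341068 0.04482595]
collar top h [0.00677571 0.00791383 0.00892429]
rim h 0.00010205780558155402
319 207
```

View pics/w15c.png

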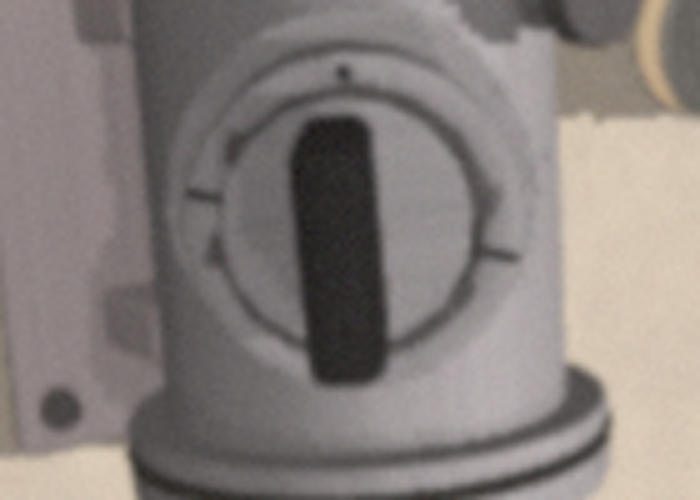

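View pics/scene15.png

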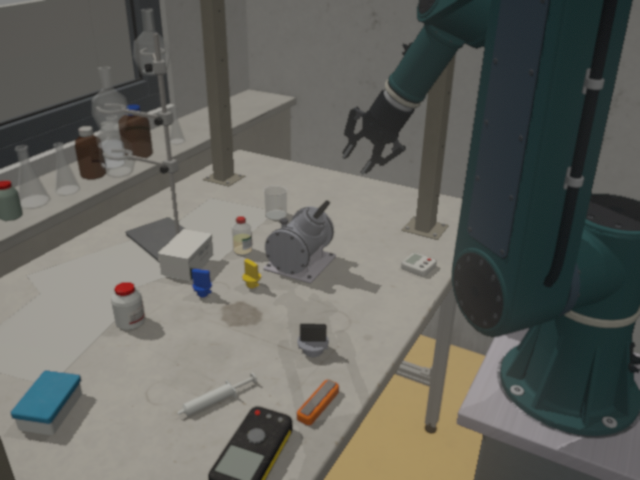

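Run:
```python
from tgt import *
f=grab("wrist"); ly=np.cross(n,l); o=f["W"][:3,3]
u,v=proj(f,[c+.03*n])[0].astype(int); u0,v0=u-70,v-50
def on(px,h):
    uv=(np.array(px,float)+.5)/5-.5+[u0,v0]; r=rays(f,uv)@f["W"][:3,:3].T; P=o+r*(((c+h*n-o)@n)/(r@n))[:,None]-c
    return np.c_[P@l,P@ly]
a=on([[188,191],[220,199],[482,250],[517,258],[344,72]],0); print(a.round(4))
d=a[3]-a[0]; print("slot angle",np.degrees(np.arctan2(d[1],d[0])))
im=f["img"][v0:v0+100,u0:u0+140]; m=(im.max(2)<60).astype(np.uint8)
nn,lab,st,_=cv2.connectedComponentsWithStats(m)
b=[i for i in range(1,nn) if lab[50,67]==i] or [lab[60,68]]
mm=(lab==b[0]); vv,uu=np.nonzero(mm)
print(b,st[b[0]])
# bar via depth, several slabs
uv,C=cloud(f); P=C-c; h=P@n; q=np.c_[P@l,P@ly]
for lo in (.036,.040,.042,.043):
    k=(np.linalg.norm(q,axis=1)<.026)&(h>lo)&(h<.05); x=q[k]; s=x-x.mean(0); w,V=np.linalg.eigh(np.cov(s.T)); V=V[:,1]*np.sign(V[0,1]); print(lo,k.sum(),x.mean(0),np.degrees(np.arctan2(V[1],V[0])),cv2.minAreaRect(x.astype(np.float32)))
k=(np.linalg.norm(q,axis=1)<.0215)&(h>.005)&(h<.012)
A=np.c_[q[k],np.ones(k.sum())]; print("collar plane",np.linalg.lstsq(A,h[k],rcond=None)[0])
```

```text
[[ 0.0079  0.0281]
 [ 0.0062  0.0227]
 [-0.0055 -0.022 ]
 [-0.0072 -0.028 ]
 [ 0.0264  0.0001]]
slot angle -105.06990858479061
[2] [ 58  24  19  53 771]
0.036 797 [0.00116842 0.00256548] 1.582578865273009 ((0.0001990627497434616, 0.0025890395045280457), (0.038216982036828995, 0.012147806584835052), 1.8471181392669678)
0.04 777 [0.00097407 0.00261638] 1.779806491024416 ((0.00019366666674613953, 0.0026566162705421448), (0.03820711746811867, 0.011980368755757809), 2.14709210395813)
0.042 684 [0.00092252 0.00261681] 1.2379155245231679 ((0.00022927112877368927, 0.002656262367963791), (0.03731163963675499, 0.011440186761319637), 1.8937656879425049)
0.043 523 [0.00164289 0.00248855] 1.65163432458199 ((0.0005610603839159012, 0.00259189261123538), (0.036656081676483154, 0.01076443586498499), 1.2660328149795532)
collar plane [ 0.00898098 -0.03233783  0.00793636]
```

```bash
python3 -c "
from station import env
print(env.get_state()['time_s'],env.finish_job())"
```

```text
the job is handed in; nothing more can be done
15.0 None
```

The slimmer plug is in the slanted port, turned to its stop and let go. It stayed in after release, and I handed the job in at about 15 s.

- **Pick-up:** I identified the plug by its collar, which measured 42 mm against 60 mm for the wider one. I gripped it by the bar and carried it to the port.
- **Insertion and turn:** I pushed it in until the collar met the rim, with about 15 N of push, and turned it clockwise. Near 75 degrees a counter-torque began and rose to 0.67 N m as I commanded a little past it, which I took as the stop.
- **Checks after backing out:**
  - The collar sits about 3 mm above the rim, the most rise the description gives for a locked plug.
  - The bar measures about 1.7 degrees short of the marked locked direction, with perhaps 1 degree of measurement error. The torque says the stop was reached, so it may have turned back slightly on release. I did not grip it again.
  - The plug leans about 2 degrees downhill.
  - In the scene picture the wider plug and the other things look unmoved. The arm is clear of everything and reads no force.
- **Disagreement:** The plug sat about 4 mm lower in the gripper than I first worked out, so the collar met the rim earlier than planned. I confirmed it from the depth image before turning.

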